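Load thin end caps on the holding board and start its clamp knob

TASK

Load the holding board: slide the keeper rail fully open, then stand every end cap that is there upright in the middle of the black pad whose mark has its colour, with its tab facing that mark, and slide the rail fully home over the flanges. Then turn the wing knob backwards until the thread clicks (its white end at the black line), and after that forwards until the white end is at the green line. The caps are thin-walled: grip each with no more than about 10 N, set it down softly, never push the rail hard against one, and leave the other things on the table alone.

Things in the scene. Friction and masses are not known exactly. Their poses are not given: they have to be found in the camera images.
- cap_blue_mid (a point): end cap with the blue tab, may be absent: cream thin-walled moulding, 60 mm high; round body 46 mm in diameter to grip (closed flat top), on a foot flange 72 mm in diameter, 6 mm thick. The blue tab is on the flange; a blue stripe runs from it up the body and onto the top. 60 g. Point: on the axis, 30 mm over the underside; x to the tab, z up
- cap_blue_tab (a point): the blue tab of that cap: point 44 mm from the axis, 3 mm over the cap's underside; the tab ends 48 mm from the axis
- pad_blue_top (a point): black round pad, 76 mm in diameter, with a blue mark at its edge: place of the blue cap. Point: centre of its top face, 16 mm over the table; x to the mark, z up. The pads stand 110 mm apart in a row on the board, in any order; marks face roughly to the robot
- pad_blue_mark (a point): the blue mark of that pad: point 44 mm from the pad's centre, at the height of its top face
- cap_yellow_mid (a point): end cap with the yellow tab, may be absent: cream thin-walled moulding, 60 mm high; round body 46 mm in diameter to grip (closed flat top), on a foot flange 72 mm in diameter, 6 mm thick. The yellow tab is on the flange; a yellow stripe runs from it up the body and onto the top. 60 g. Point: on the axis, 30 mm over the underside; x to the tab, z up
- cap_yellow_tab (a point): the yellow tab of that cap: point 44 mm from the axis, 3 mm over the cap's underside; the tab ends 48 mm from the axis
- pad_yellow_top (a point): black round pad, 76 mm in diameter, with a yellow mark at its edge: place of the yellow cap. Point: centre of its top face, 16 mm over the table; x to the mark, z up. The pads stand 110 mm apart in a row on the board, in any order; marks face roughly to the robot
- pad_yellow_mark (a point): the yellow mark of that pad: point 44 mm from the pad's centre, at the height of its top face
- cap_red_mid (a point): end cap with the red tab, may be absent: cream thin-walled moulding, 60 mm high; round body 46 mm in diameter to grip (closed flat top), on a foot flange 72 mm in diameter, 6 mm thick. The red tab is on the flange; a red stripe runs from it up the body and onto the top. 60 g. Point: on the axis, 30 mm over the underside; x to the tab, z up
- cap_red_tab (a point): the red tab of that cap: point 44 mm from the axis, 3 mm over the cap's underside; the tab ends 48 mm from the axis
- pad_red_top (a point): black round pad, 76 mm in diameter, with a red mark at its edge: place of the red cap. Point: centre of its top face, 16 mm over the table; x to the mark, z up. The pads stand 110 mm apart in a row on the board, in any order; marks face roughly to the robot
- pad_red_mark (a point): the red mark of that pad: point 44 mm from the pad's centre, at the height of its top face
- keeper_handle (a point): black upright grip on the aluminium keeper rail on the far side of the pads; 12 mm (x) by 30 mm (y), 30 to 68 mm over the table. Point: in the grip, 52 mm up; x is the way the rail opens, away from pads and robot. The rail is a plate 25 to 30 mm up; closed, its edge overhangs the flanges, 30 mm from the pads' centre line. It slides with about 2 N and stays put
- keeper (a joint): the rail's travel in m: 0 closed (home over the flanges), 0.055 fully open; caps can be set on the pads only with the rail open
- knob_grip (a point): black wing knob on an upright stud at the board's right end: a bar 50 mm (x) by 14 mm (y) by 26 mm high, 44 to 70 mm over the table, white on the end that points to the robot. Point: on its axis, 58 mm over the table; turns with the knob, x along the bar, away from the white end
- knob (a joint): angle of the wing knob in rad, growing clockwise from above (forwards); at 0 the bar lies square to the row of pads, the black line is at -0.65, the green line at 0.6. Turned backwards, the thread clicks at -0.65, felt as a firm stop; forwards the stop is at 1.0. Needs about 0.05 N m, stays where it is left
- masking_roll: bystander: roll of masking tape lying flat, 92 mm across, 24 mm high; origin at the centre of its underside; leave it alone
- glue: bystander: glue bottle with red cap, 55 mm across, 164 mm high; origin at the centre of its underside; leave it alone
- pocket_tape: bystander: yellow and black pocket tape measure, 32x77x60 mm; origin at the centre of its underside; leave it alone
- marker: bystander: red marker pen, 12x134x15 mm; origin at the centre of its underside; leave it alone

How it is judged:
By the outcome, as a careful person would: the job done as asked, in the order asked, and still so for the second after the job is handed in, with the robot touching nothing.
Of cap_blue, cap_yellow, cap_red only 2 to 3 are there at a start; the rules pass over those that are not, and their reading is None.
At some moment in a run one of cap_blue, cap_yellow, cap_red may be knocked a few centimetres aside while the robot is not near it.
It also fails if it takes over 210 s, if anything falls off the work surface, if the arm or the gripper's body presses on something with over 40 N, if the wrist force passes 120 N, or if a joint passes its speed limit or range.

ROBOT

A 6-joint arm with a two-finger parallel gripper is mounted at the origin on a cart in front of the work surface, level with it; the furniture and walls round the work are solid. World frame = base frame: x ahead of the robot, y to its left, z up, the work surface at z = 0. Lengths are in m, angles in rad, forces in N, time in s.
With the tool pointing down it reaches from about 0.425 to 0.95 m from the base axis. Payload 3.5 kg.
Tool frame: the origin (TCP) lies midway between the tips of the shut fingers; the grasp point (between the pads) lies 19 mm behind it; z points along the fingers, y is the line along which they close (so a half turn about z gives the same grasp; the last joint's range is limited). The gripper opens to 85 mm and grips with 20 to 120 N. Pads are 22 mm wide; open, the fingers measure 114 mm over their backs; the gripper's body (76 mm by 85 mm) begins 54 mm behind the grasp point. The pads swing forward as they close: fully open they stand 13 mm farther back than shut.
Start: joints at [-1.366, 0.286, 1.577, -0, 1.279, -0.15], TCP at [0.235, -0.633, 0.231] pointing down, gripper open.
Joint ranges: [-2.77, 2.77], [-0.9, 2.22], [0.21, 2.48], [-1.53, 4.67], [0.24, 2.81], [-2.84, 2.84]. Speed limits (rad/s): [2.79, 2.79, 3.14, 3.14, 3.14, 3.14].

INTERFACE

Orientations are given as a unit quaternion [x, y, z, w].
In Python, from plant import ctrl gives the robot as it stands.
- The arm moves only by the tool arm_command, never from a script. Its argument "steps" is one flat list of numbers, 5 for each row, row after row: the opening in per cent of the stroke, from 0 (shut) to 100 (fully open), then the shift along the tool's x, y, z each as a share of 25 mm, from -1 to 1, then the turn about the tool's z as a share of 0.1 rad, from -1 to 1. In form: [grip, tx, ty, tz, spin, grip, tx, ty, tz, spin, ...]. A call has 1 to 8 rows; each row shifts and turns the commanded pose from where the row before left it, along the tool's axes as they then stand; what a row does not reach is not made up. A row lasts 1/12 s, in which the tool goes at most 41.7 mm and 7.16 degrees, less where a joint would pass 70% of its speed; a pose out of reach is approached as far as the arm can. A call with a number of a shift or a turn outside -1 to 1 is refused whole. A call with a gripper value outside its range is refused whole. The fingers move at their own pace and stop on an object; "squeeze" is the grip in N (left out, the last holds). Time passes only in rows, so rows that do not move let the fingers close. It gives the time, the measured TCP pose, the force, the opening and the grip force at its end, in the units of the state.
- ctrl.get_state(): the state, without advancing time (a new reading comes with each control period).
- ctrl.read_camera(name): name is "scene" or "top" or "wrist"; returns the picture (384x512x3 uint8, red, green, blue); there is no depth.
- ctrl.camera_model(name): a dict with "intrinsics" (3x3 intrinsics, pixels), "D" ([k1, k2, p1, p2, k3] as OpenCV has them; the pictures are not rectified), "rvec" (rotation vector, rad) and "tvec" (3), from world to camera coordinates, as OpenCV has them. Camera axes: x right, y down, z forward; pixel columns grow to the right and rows downward; lengths in m; the calibration is good to about 2 mm. A picture is of the moment at which its call begins: read the wrist's pose just before it. camera_model takes no time and is no camera call; for the wrist camera it gives the pose at the moment of the call.
- ctrl.sign_off(): hands the job in; it is judged then, once.
The state is a dict: "time": time; "qpos": joint angles; "dq": joint speeds; "joint_efforts": joint torques, N m; "eef_pos": TCP position; "tcp_rot": TCP orientation; "contact_force": force on the tool from outside, world axes, zero at the start; "wrist_torque": the same for the moment, N m; "opening": opening from 0.0 (shut) to 1.0 (fully open); "finger_force": force on a finger pad.
Only numpy, scipy, OpenCV 4.12 (cv2) and the standard library are available. Lean on these libraries where they do the work, as an engineer would, in place of code of your own. Each camera call takes 0.05 s, during which the arm holds its last target. There are 200 camera calls.

## Working session

There is one attempt and no reset: what is moved stays moved. The work goes in short steps, Python scripts to look and compute and a tool call to move; the robot and the scene stay as the last step left them, time stands still between calls to the robot, and variables do not carry over. Pictures are saved under pics/ and viewed, at most 14 in all, crops included, and the job is handed in when it is done.

Besides the shell and the picture viewer there is one more tool, called after ">>>" by a JSON object that holds its "api" and its "payload". arm_command: Moves the arm, as the interface text tells. Its arguments: {"type":"object","properties":{"steps":{"type":"array","items":{"type":"number"}},"squeeze":{"type":"number"}},"required":["steps"]}

```bash
mkdir -p pics; ls; cat > h.py <<'E'
import numpy as np, cv2
from plant import ctrl
def cam(n):
    m=ctrl.camera_model(n); im=ctrl.read_camera(n)
    return im,m
def save(im,f): cv2.imwrite('pics/'+f,im[:,:,::-1])
def ray(m,uv,z):
    K=np.array(m['intrinsics']);D=np.array(m['D'],float)
    R=cv2.Rodrigues(np.array(m['rvec'],float))[0];t=np.array(m['tvec'],float).ravel()
    p=cv2.undistortPoints(np.array(uv,float).reshape(-1,1,2),K,D).reshape(-1,2)
    C=-R.T@t; d=np.c_[p,np.ones(len(p))]@R
    return C+d*((z-C[2])/d[:,2])[:,None]
def proj(m,P):
    return cv2.projectPoints(np.array(P,float).reshape(-1,1,3),np.array(m['rvec'],float),np.array(m['tvec'],float),np.array(m['intrinsics']),np.array(m['D'],float))[0].reshape(-1,2)
def st():
    s=ctrl.get_state(); 
    return s
E
python3 - <<'E'
from h import *
for n in('top','scene'):
    im,m=cam(n); save(im,n+'0.png'); R=cv2.Rodrigues(np.array(m['rvec']))[0]; print(n,-R.T@np.array(m['tvec']).ravel())
print(ctrl.get_state())
E
```

```text
pics
top [ 0.49449714 -0.01450793  1.31719814]
scene [-0.29272698  0.64187726  0.78548381]
{'time': 0.1, 'qpos': array([-1.36597375e+00,  2.87137211e-01,  1.57804905e+00, -7.33390991e-06,
        1.27865218e+00, -1.49990657e-01]), 'dq': array([ 0.00074655, -0.00019665, -0.00345233, -0.00111712,  0.00106399,
       -0.00105068]), 'joint_efforts': array([ 6.39584559e-04, -4.07292295e+01, -2.93699223e+01, -1.60989484e-04,
        3.41429077e-03, -5.67337878e-06]), 'eef_pos': array([ 0.23441084, -0.63233464,  0.23003544]), 'tcp_rot': array([ 9.84303868e-01,  1.76478424e-01, -3.42903986e-05, -1.12237448e-03]), 'contact_force': array([0.07558943, 0.8037752 , 0.19980076]), 'wrist_torque': array([ 0.02377107, -0.0124073 , -0.00967732]), 'finger_force': 0.0, 'opening': 0.9996547635298348}
```

View pics/top0.png

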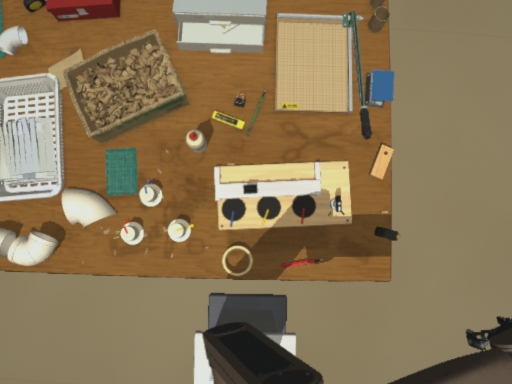

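View pics/scene0.png

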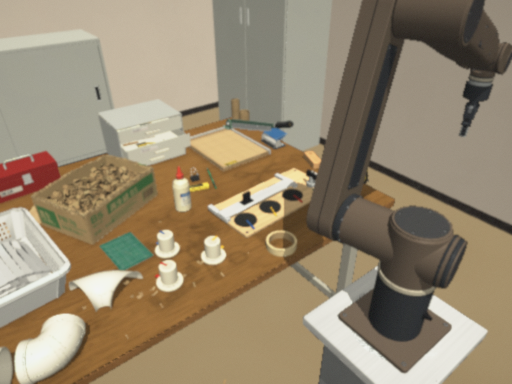

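```bash
python3 - <<'E'
from h import *
im,m=cam('top'); c=im[155:280,110:360]; save(cv2.resize(c,None,fx=3.2,fy=3.2,interpolation=cv2.INTER_CUBIC),'crop1.png')
hsv=cv2.cvtColor(im,cv2.COLOR_RGB2HSV)
for n,(lo,hi) in dict(blue=((100,110,60),(125,255,255)),yellow=((24,140,110),(34,255,255)),red=((0,170,90),(6,255,255)),red2=((174,150,90),(180,255,255))).items():
    k=cv2.inRange(hsv,lo,hi); N,l,s,ce=cv2.connectedComponentsWithStats(k)
    for i in range(1,N):
        x,y=ce[i]
        if 110<x<360 and 150<y<270 and s[i,4]>1: print(n,s[i],ce[i].round(1),ray(m,[ce[i]],.02)[0].round(3))
E
```

```text
blue [148 181   2   2   4] [148.5 181.5] [0.618 0.314 0.02 ]
blue [231 211   3  12  22] [232.  216.3] [0.516 0.049 0.02 ]
yellow [262 209   7  15  36] [265.2 215.9] [ 0.52  -0.054  0.02 ]
yellow [190 224   4   4  11] [191.5 225.2] [0.485 0.174 0.02 ]
yellow [177 227   6   4   7] [179.9 228.6] [0.474 0.21  0.02 ]
red [302 208   2  15  19] [302.5 215.1] [ 0.525 -0.17   0.02 ]
red [126 219   3   3   7] [127.  220.3] [0.495 0.377 0.02 ]
red [289 259  25   8  86] [301.8 262.4] [ 0.379 -0.171  0.02 ]
red [287 263   4   2   5] [288.2 263.2] [ 0.375 -0.129  0.02 ]
```

View pics/crop1.png

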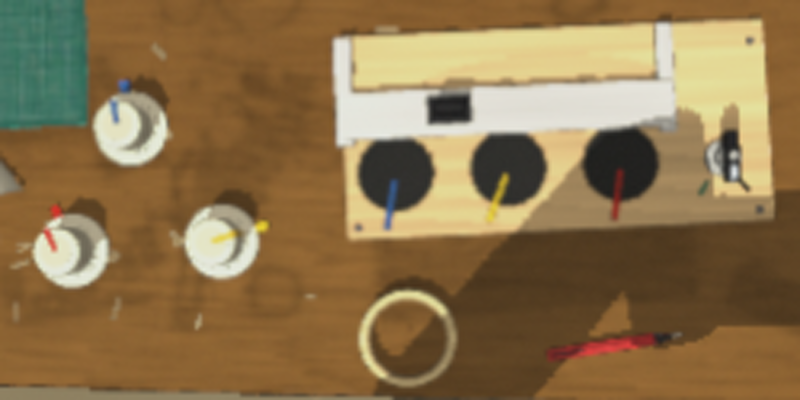

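```bash
cat >> h.py <<'E'
def yawof(s):
    from scipy.spatial.transform import Rotation as Ro
    x=Ro.from_quat(s['tcp_rot']).as_matrix()[:,0]; return np.arctan2(x[1],x[0])
def plan(p,yaw=None,n=None,start=None):
    "rows in tool units from measured (or given) pose to p,yaw"
    s=st(); a,y=(s['eef_pos'],yawof(s)) if start is None else (np.array(start[0]),start[1])
    if yaw is None: yaw=y
    dy=yaw-y; d=np.array(p)-a
    n=n or int(np.ceil(max(abs(d).max()/.0245,np.linalg.norm(d)/.035,abs(dy)/.098,1)))
    c=y; out=[]
    for i in range(n):
        x=d/n; tx=x[0]*np.cos(c)+x[1]*np.sin(c); ty=x[0]*np.sin(c)-x[1]*np.cos(c)
        out.append(np.round([tx/.025,ty/.025,-x[2]/.025,-dy/n/.1],2)); c+=dy/n
    print('from',np.round(a,4),round(y,4),'rows',n)
    for o in out: print(list(map(float,o)))
E
python3 - <<'E'
from h import *
m=ctrl.camera_model('top')
f=lambda u,v,z: ray(m,[[110+u/3.2-.34,155+v/3.2-.34]],z)[0].round(4)
P=dict(padb=(396,173,.016),pady=(508,168,.016),padr=(621,162,.016),handle=(449,109,.068),knob=(731,155,.07),cb=(131,130,.006),cr=(72,251,.006),cy=(223,242,.006),tb=(125,87,.003),tr=(55,211,.003),ty=(262,227,.003),mb=(390,205,.016),my=(499,196,.016),mr=(617,195,.016),boardTL=(340,38,.016),boardTR=(762,20,.016),brb=(772,218,.016),brl=(348,240,.016))
for k,v in P.items(): print(k,f(*v))
a=f(*P['padb']);b=f(*P['padr']); print(np.arctan2(*(b-a)[:2][::-1])+np.pi/2)
plan([.55,-.02,.30],1.57+.03)
E
```

```text
padb [0.5399 0.0452 0.016 ]
pady [ 0.5474 -0.0637  0.016 ]
padr [ 0.5558 -0.1739  0.016 ]
handle [ 0.5993 -0.0052  0.068 ]
knob [ 0.5623 -0.271   0.07  ]
cb [0.5761 0.3088 0.006 ]
cr [0.4554 0.3631 0.006 ]
cy [0.4684 0.2136 0.006 ]
tb [0.6189 0.3173 0.003 ]
tr [0.4942 0.3826 0.003 ]
ty [0.484  0.1761 0.003 ]
mb [0.5086 0.0502 0.016 ]
my [ 0.5199 -0.0555  0.016 ]
mr [ 0.5236 -0.1706  0.016 ]
boardTL [0.6709 0.1038 0.016 ]
boardTR [ 0.6996 -0.3119  0.016 ]
brb [ 0.5044 -0.3235  0.016 ]
brl [0.4737 0.0901 0.016 ]
0.07244261170472077
from [ 0.2344 -0.6325  0.2302] 0.3548 rows 25
[0.81, -0.74, -0.11, -0.5]
[0.85, -0.7, -0.11, -0.5]
[0.88, -0.66, -0.11, -0.5]
[0.92, -0.61, -0.11, -0.5]
[0.94, -0.57, -0.11, -0.5]
[0.97, -0.52, -0.11, -0.5]
[1.0, -0.47, -0.11, -0.5]
[1.02, -0.42, -0.11, -0.5]
[1.04, -0.37, -0.11, -0.5]
[1.06, -0.32, -0.11, -0.5]
[1.07, -0.26, -0.11, -0.5]
[1.08, -0.21, -0.11, -0.5]
[1.09, -0.16, -0.11, -0.5]
[1.1, -0.1, -0.11, -0.5]
[1.1, -0.05, -0.11, -0.5]
[1.1, 0.01, -0.11, -0.5]
[1.1, 0.06, -0.11, -0.5]
[1.1, 0.12, -0.11, -0.5]
[1.09, 0.17, -0.11, -0.5]
[1.08, 0.23, -0.11, -0.5]
[1.07, 0.28, -0.11, -0.5]
[1.05, 0.33, -0.11, -0.5]
[1.03, 0.38, -0.11, -0.5]
[1.01, 0.43, -0.11, -0.5]
[0.99, 0.48, -0.11, -0.5]
```

>>> {"api": "arm_command", "payload": {"steps": [100,0.8,-0.75,-0.1,-0.5,100,0.85,-0.7,-0.1,-0.5,100,0.9,-0.65,-0.1,-0.5,100,0.9,-0.6,-0.1,-0.5,100,0.95,-0.55,-0.1,-0.5,100,1,-0.5,-0.1,-0.5,100,1,-0.45,-0.1,-0.5,100,1,-0.4,-0.1,-0.5]}}

```text
time: 0.82
eef_pos: [0.3372, -0.4373, 0.251]
tcp_rot: [0.929, 0.37, 0.0, -0.0]
contact_force: [0.1, 0.0, 1.0]
opening: 1.002
finger_force: 0.0
```

>>> {"api": "arm_command", "payload": {"steps": [100,1,-0.35,-0.1,-0.5,100,1,-0.3,-0.1,-0.5,100,1,-0.25,-0.1,-0.5,100,1,-0.2,-0.1,-0.5,100,1,-0.15,-0.1,-0.5,100,1,-0.1,-0.1,-0.5,100,1,-0.05,-0.1,-0.5,100,1,0,-0.1,-0.5]}}

```text
time: 1.48
eef_pos: [0.4296, -0.2553, 0.2712]
tcp_rot: [0.837, 0.547, -0.0, -0.0]
contact_force: [-0.1, -0.1, 0.9]
opening: 1.0
finger_force: 0.0
```

>>> {"api": "arm_command", "payload": {"steps": [100,1,0.05,-0.1,-0.5,100,1,0.1,-0.1,-0.5,100,1,0.15,-0.1,-0.5,100,1,0.2,-0.1,-0.5,100,1,0.25,-0.1,-0.5,100,1,0.3,-0.1,-0.5,100,1,0.3,-0.1,-0.5,100,0,0,0,0]}}

```text
time: 2.15
eef_pos: [0.509, -0.0926, 0.2892]
tcp_rot: [0.728, 0.685, 0.001, -0.0]
contact_force: [-0.0, 0.1, -0.5]
opening: 0.999
finger_force: 0.0
```

```bash
python3 - <<'E'
from h import *
s=st();print(s['time'],s['eef_pos'],yawof(s))
im,m=cam('wrist'); save(im,'w1.png'); R=cv2.Rodrigues(np.array(m['rvec']))[0]; print(-R.T@np.array(m['tvec']).ravel(),R[2])
E
```

```text
2.15 [ 0.50902153 -0.09264599  0.28916603] 1.5103468194184726
[ 0.51446342 -0.015223    0.43206253] [-0.01774222 -0.30493894 -0.95220663]
```

View pics/w1.png

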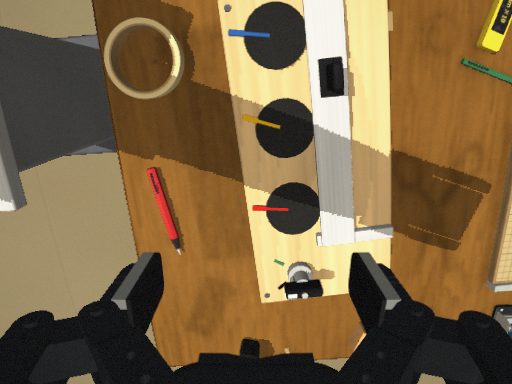

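```bash
cat >> h.py <<'E'
from scipy.optimize import least_squares
COL=dict(blue=((100,130,60),(125,255,255)),yellow=((15,150,110),(30,255,255)),red=((0,190,90),(6,255,255)))
def circ(p,r,c0):
    return least_squares(lambda c:np.hypot(*(p-c).T)-r,c0,loss='soft_l1',f_scale=.001).x
E
python3 - <<'E'
from h import *
im,m=cam('wrist'); hsv=cv2.cvtColor(im,cv2.COLOR_RGB2HSV)
dark=(im.max(2)<60).astype(np.uint8)
for n,uv in dict(blue=(275,36),yellow=(284,128),red=(293,208)).items():
    w=np.zeros_like(dark); w[max(0,uv[1]-45):uv[1]+45,uv[0]-45:uv[0]+45]=1
    cs=max(cv2.findContours(dark*w,0,cv2.CHAIN_APPROX_NONE)[0],key=cv2.contourArea)[:,0]
    p=ray(m,cs,.016)[:,:2]; c=circ(p,.038,ray(m,[uv],.016)[0,:2]); e=np.hypot(*(p-c).T)-.038
    k=cv2.inRange(hsv,*COL[n])*w; q=np.argwhere(k)[:,::-1]; mk=ray(m,q,.016)[:,:2]; d=mk.mean(0)-c
    print(n,c.round(4),'med',np.median(abs(e)).round(4),'mark dir',np.degrees(np.arctan2(d[1],d[0])).round(1),np.hypot(*d).round(4),len(q))
for n,(x0,y0,x1,y1),z in(('handle',(312,50,350,102),.068),('knob',(270,255,330,310),.07)):
    k=(im[y0:y1,x0:x1].max(2)<45).astype(np.uint8); c=max(cv2.findContours(k,0,1)[0],key=cv2.contourArea)[:,0]+[x0,y0]
    b=cv2.boxPoints(cv2.minAreaRect(c.astype(np.float32))); w=ray(m,b,z)[:,:2]; print(n,b.round(0).tolist(),w.round(4).tolist(),w.mean(0).round(4))
save(cv2.resize(np.hstack([im[50:110,290:370],im[250:310,260:340]]),None,fx=5,fy=5,interpolation=2),'w1c.png')
E
```

```text
blue [0.5438 0.0437] med 0.0026 mark dir 172.2 0.0348 194
yellow [ 0.5507 -0.0663] med 0.0023 mark dir 160.7 0.0365 176
red [ 0.5588 -0.1743] med 0.0028 mark dir 176.2 0.0371 111
handle [[319.0, 57.0], [342.0, 55.0], [345.0, 92.0], [322.0, 94.0]] [[0.5821, 0.0113], [0.6065, 0.0119], [0.61, -0.0265], [0.585, -0.0272]] [ 0.5959 -0.0076]
knob [[279.0, 281.0], [321.0, 278.0], [323.0, 295.0], [280.0, 297.0]] [[0.5287, -0.2544], [0.5838, -0.254], [0.5854, -0.279], [0.5291, -0.2795]] [ 0.5567 -0.2667]
```

View pics/w1c.png

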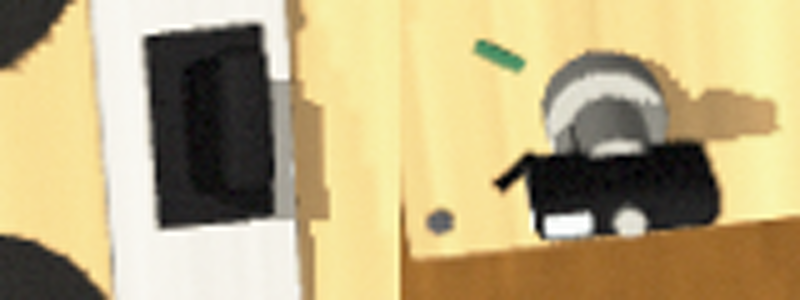

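```bash
python3 - <<'E'
from h import *
m=ctrl.camera_model('wrist')
print(ray(m,[[337.6,75]],.068).round(4),ray(m,[[332,75]],.033).round(4),'knob',ray(m,[[306,294.4]],.070).round(4), ray(m,[[299.5,271]],.018).round(4))
plan([.588,-.006,.14],1.641)
E
```

```text
[[ 0.6016 -0.0094  0.068 ]] [[ 0.6035 -0.0083  0.033 ]] knob [[ 0.5627 -0.2783  0.07  ]] [[ 0.5608 -0.2747  0.018 ]]
from [ 0.508  -0.0953  0.2886] 1.5064 rows 7
[0.54, 0.42, 0.85, -0.19]
[0.53, 0.43, 0.85, -0.19]
[0.52, 0.44, 0.85, -0.19]
[0.51, 0.45, 0.85, -0.19]
[0.5, 0.46, 0.85, -0.19]
[0.5, 0.47, 0.85, -0.19]
[0.49, 0.48, 0.85, -0.19]
```

>>> {"api": "arm_command", "payload": {"steps": [60,0.5,0.5,0.85,-0.2,60,0.5,0.5,0.85,-0.2,60,0.5,0.5,0.85,-0.2,60,0.5,0.5,0.85,-0.2,60,0.5,0.55,0.85,-0.2,60,0.5,0.55,0.85,-0.2,60,0.5,0.55,0.85,-0.2,60,0,0,0,0]}}

```text
time: 2.92
eef_pos: [0.5975, -0.0081, 0.1342]
tcp_rot: [0.68, 0.733, -0.002, -0.004]
contact_force: [-1.9, -0.0, -0.7]
opening: 0.601
finger_force: 0.0
```

```bash
python3 - <<'E'
from h import *
plan([.602,-.009,.043],1.641)
E
```

```text
from [ 0.5975 -0.0081  0.1342] 1.6451 rows 4
[-0.01, 0.04, 0.91, 0.01]
[-0.01, 0.04, 0.91, 0.01]
[-0.01, 0.04, 0.91, 0.01]
[-0.01, 0.04, 0.91, 0.01]
```

>>> {"api": "arm_command", "payload": {"steps": [60,0,0.05,0.9,0,60,0,0.05,0.9,0,60,0,0.05,0.9,0,60,0,0,0.9,0,60,0,0,0,0,0,0,0,0,0,0,0,0,0,0,0,0,0,0,0], "squeeze": 8}}

```text
time: 3.58
eef_pos: [0.6048, -0.0095, 0.0526]
tcp_rot: [0.681, 0.733, 0.001, 0.002]
contact_force: [1.0, 0.6, 1.2]
opening: 0.182
finger_force: 1.7
```

>>> {"api": "arm_command", "payload": {"steps": [0,0,0,0,0,0,0,0,0,0,0,0,0,0,0]}}

```text
time: 3.83
eef_pos: [0.6049, -0.0094, 0.0526]
tcp_rot: [0.681, 0.733, 0.001, 0.002]
contact_force: [-0.6, -2.1, 5.5]
opening: 0.134
finger_force: 25.0
```

>>> {"api": "arm_command", "payload": {"steps": [0,0,0.3,0,0,0,0,0.4,0,0,0,0,0.4,0,0,0,0,0.4,0,0,0,0,0.4,0,0,0,0,0.3,0,0,0,0,0.05,0,0,0,0,0,0,0]}}

```text
time: 4.5
eef_pos: [0.6545, -0.006, 0.0524]
tcp_rot: [0.68, 0.733, -0.007, -0.006]
contact_force: [-21.1, -5.6, 18.7]
opening: 0.131
finger_force: 28.3
```

>>> {"api": "arm_command", "payload": {"steps": [0,0,0,0,0,0,0,0,0,0,50,0,0,0,0,50,0,0,0,0,50,0,0,0,0,50,0,0,-1,0,50,0,0,-1,0,60,0,0,-1,0]}}

```text
time: 5.17
eef_pos: [0.6593, -0.0041, 0.125]
tcp_rot: [0.68, 0.733, -0.0, -0.001]
contact_force: [0.1, 0.3, 0.4]
opening: 0.602
finger_force: 0.0
```

>>> {"api": "arm_command", "payload": {"steps": [100,-0.4,-1,-1,0,100,-0.4,-1,-1,0,100,-0.4,-1,-1,0,100,-0.4,-1,-1,0,100,-0.4,-1,-1,0,100,-0.4,-1,-0.5,0,100,0,0,0,0,100,0,0,0,0]}}

```text
time: 5.83
eef_pos: [0.5146, -0.0758, 0.264]
tcp_rot: [0.681, 0.732, 0.001, 0.002]
contact_force: [1.1, 0.0, -1.1]
opening: 1.003
finger_force: 0.0
```

```bash
python3 - <<'E'
from h import *
s=st();print(s['eef_pos'],yawof(s))
im,m=cam('wrist'); save(im,'w2.png')
E
```

```text
[ 0.5146299  -0.07579549  0.26403723] 1.6436584962553937
```

View pics/w2.png

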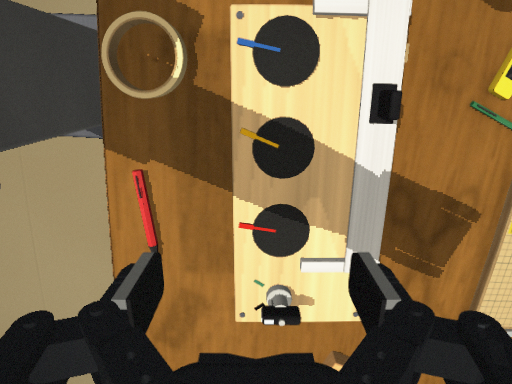

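```bash
cat > pads.py <<'E'
from h import *
im,m=cam('wrist'); hsv=cv2.cvtColor(im,cv2.COLOR_RGB2HSV)
dark=(im.max(2)<60).astype(np.uint8)
for n,uv in dict(blue=(287,51),yellow=(284,148),red=(281,230)).items():
    w=np.zeros_like(dark); w[max(0,uv[1]-48):uv[1]+48,uv[0]-52:uv[0]+48]=1
    cs=max(cv2.findContours(dark*w,0,cv2.CHAIN_APPROX_NONE)[0],key=cv2.contourArea)[:,0]
    p=ray(m,cs,.016)[:,:2]; c,r=cv2.minEnclosingCircle(p.astype(np.float32)); 
    f=least_squares(lambda q:np.hypot(*(p-q[:2]).T)-q[2],[*c,r],loss='soft_l1',f_scale=.0007).x
    k=cv2.inRange(hsv,*COL[n])*w; q=np.argwhere(k)[:,::-1]; mk=ray(m,q,.016)[:,:2]; far=mk[np.hypot(*(mk-f[:2]).T)>.035]
    d=far.mean(0)-f[:2]; print(n,f.round(4),'mark dir',np.degrees(np.arctan2(d[1],d[0])).round(1),np.hypot(*d).round(4),len(far))
k=(im[78:130,360:402].max(2)<45).astype(np.uint8); c=max(cv2.findContours(k,0,1)[0],key=cv2.contourArea)[:,0]+[360,78]
x,y,w,h=cv2.boundingRect(c); print(x,y,w,h, ray(m,[[x+12,y+h/2]],.033).round(4), ray(m,[[361,170],[370,40]],.03).round(4))
E
python3 pads.py
```

```text
blue [0.5423 0.0441 0.036 ] mark dir 172.7 0.0457 107
yellow [ 0.5495 -0.0658  0.0361] mark dir 163.4 0.0462 111
red [ 0.5571 -0.1741  0.0359] mark dir 175.6 0.0463 75
370 85 32 39 [[ 0.6527 -0.0039  0.033 ]] [[ 0.6423 -0.0813  0.03  ]
 [ 0.629   0.0622  0.03  ]]
```

>>> {"api": "arm_command", "payload": {"steps": [100,1,0,-0.2,0,100,1,0,-0.2,0,100,1,0,-0.2,0,100,1,0,-0.2,0,100,1,0,-0.2,0,100,1,0,-0.2,0,100,1,0,-0.2,0,100,1,0,-0.2,0]}}

```text
time: 6.6
eef_pos: [0.4995, 0.1262, 0.301]
tcp_rot: [0.68, 0.733, -0.001, -0.001]
contact_force: [0.5, 0.2, -0.2]
opening: 1.001
finger_force: 0.0
```

>>> {"api": "arm_command", "payload": {"steps": [100,1,0,0,0,100,1,0,0,0,100,1,0,0,0,100,0.5,0,0,0,100,0,0,0,0,100,0,0,0,0]}}

```text
time: 7.1
eef_pos: [0.493, 0.2118, 0.3013]
tcp_rot: [0.68, 0.733, -0.001, -0.0]
contact_force: [0.0, -0.3, -0.7]
opening: 0.999
finger_force: 0.0
```

```bash
python3 - <<'E'
from h import *
s=st();print(s['eef_pos'],yawof(s))
im,m=cam('wrist'); save(im,'w3.png'); np.save('w3.npy',im)
import pickle; pickle.dump(m,open('w3.pkl','wb'))
E
```

```text
[0.49303852 0.21175839 0.30133152] 1.6468514122359357
```

View pics/w3.png

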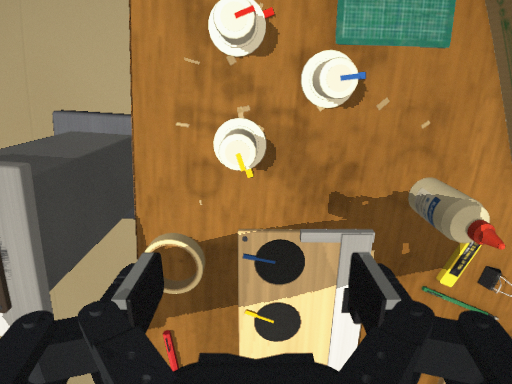

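```bash
cat >> h.py <<'E'
def cap(im,m,n,guess,zb=0.):
    "flange centre xy, tab angle (deg); guess world xy"
    hsv=cv2.cvtColor(im,cv2.COLOR_RGB2HSV); g=proj(m,[[*guess,zb+.006]])[0]
    rp=np.hypot(*(proj(m,[[guess[0]+.06,guess[1],zb+.006]])[0]-g))
    w=np.zeros(im.shape[:2],np.uint8); cv2.circle(w,tuple(int(a) for a in g),int(rp),1,-1)
    white=((hsv[:,:,1]<75)&(hsv[:,:,2]>90)).astype(np.uint8)*w
    col=cv2.inRange(hsv,*COL[n])//255*w
    cs=max(cv2.findContours(white,0,cv2.CHAIN_APPROX_NONE)[0],key=cv2.contourArea)[:,0]
    p=ray(m,cs,zb+.006)[:,:2]; f=least_squares(lambda q:np.hypot(*(p-q[:2]).T)-.036,p.mean(0),loss='soft_l1',f_scale=.0007).x
    e=np.median(abs(np.hypot(*(p-f).T)-.036))
    q=np.argwhere(col)[:,::-1]; t=ray(m,q,zb+.005)[:,:2]; r=np.hypot(*(t-f).T); t=t[(r>.037)&(r<.052)]; d=t.mean(0)-f
    print(n,f.round(4),'e',e.round(4),'tab deg',np.degrees(np.arctan2(d[1],d[0])).round(1),np.hypot(*d).round(4),len(t))
    return f,np.arctan2(d[1],d[0])
E
python3 - <<'E'
from h import *
import pickle
im=np.load('w3.npy');m=pickle.load(open('w3.pkl','rb'))
for n,uv in dict(red=(237,26),blue=(330,79),yellow=(240,144)).items():
    f,a=cap(im,m,n,ray(m,[uv],.006)[0,:2])
    if n=='yellow': plan([*f,.15],2.85)
E
```

```text
red [0.4582 0.3614] e 0.0012 tab deg 26.3 0.0425 73
blue [0.5796 0.3079] e 0.001 tab deg 11.3 0.0425 53
yellow [0.4706 0.2159] e 0.0015 tab deg 155.5 0.0078 1834
from [0.4932 0.2111 0.3016] 1.6455 rows 13
[0.02, -0.07, 0.47, -0.93]
[0.03, -0.07, 0.47, -0.93]
[0.03, -0.06, 0.47, -0.93]
[0.04, -0.06, 0.47, -0.93]
[0.04, -0.06, 0.47, -0.93]
[0.05, -0.05, 0.47, -0.93]
[0.05, -0.05, 0.47, -0.93]
[0.06, -0.04, 0.47, -0.93]
[0.06, -0.04, 0.47, -0.93]
[0.06, -0.03, 0.47, -0.93]
[0.07, -0.02, 0.47, -0.93]
[0.07, -0.02, 0.47, -0.93]
[0.07, -0.01, 0.47, -0.93]
```

```bash
sed -i 's/yellow=((15,150,110),(30,255,255))/yellow=((22,190,120),(34,255,255))/' h.py
python3 - <<'E'
from h import *
import pickle
im=np.load('w3.npy');m=pickle.load(open('w3.pkl','rb'))
f,a=cap(im,m,'yellow',ray(m,[(240,144)],.006)[0,:2])
hsv=cv2.cvtColor(im,cv2.COLOR_RGB2HSV); w=np.zeros(im.shape[:2],np.uint8); w[300:335,240:300]=1
q=np.argwhere(cv2.inRange(hsv,*COL['yellow'])*w)[:,::-1]; t=ray(m,q,.016)[:,:2]; v=cv2.fitLine(t.astype(np.float32),cv2.DIST_L2,0,.01,.01).ravel()
print(len(t),t.mean(0),np.degrees(np.arctan2(v[1],v[0])), 'dir from centre',np.degrees(np.arctan2(*(t.mean(0)-[.5495,-.0658])[::-1])))
E
```

```text
yellow [0.4706 0.2159] e 0.0015 tab deg -68.5 0.0432 57
91 [ 0.5173055  -0.05480055] -20.9832 dir from centre 161.13694650544505
```

>>> {"api": "arm_command", "payload": {"steps": [100,0,-0.05,0.5,-0.95,100,0,-0.05,0.5,-0.95,100,0.05,-0.05,0.5,-0.95,100,0.05,-0.05,0.5,-0.95,100,0.05,-0.05,0.5,-0.95,100,0.05,-0.05,0.5,-0.95,100,0.05,-0.05,0.5,-0.95,100,0.05,-0.05,0.5,-0.95]}}

```text
time: 7.82
eef_pos: [0.4809, 0.2125, 0.2018]
tcp_rot: [0.359, 0.933, -0.0, 0.0]
contact_force: [0.1, 0.0, -0.3]
opening: 1.002
finger_force: 0.0
```

>>> {"api": "arm_command", "payload": {"steps": [100,0.05,0,0.5,-0.95,100,0.05,0,0.5,-0.95,100,0.05,0,0.5,-0.95,100,0.05,0,0.3,-0.95,100,0.05,0,0,-0.9,100,0,0,0,0]}}

```text
time: 8.32
eef_pos: [0.475, 0.2157, 0.1565]
tcp_rot: [0.133, 0.991, -0.001, -0.001]
contact_force: [0.5, -1.7, 0.0]
opening: 1.0
finger_force: 0.0
```

```bash
python3 - <<'E'
from h import *
plan([.4706,.2159,.022],2.85)
im,m=cam('wrist');cap(im,m,'yellow',[.4706,.2159])
E
```

```text
from [0.475  0.2157 0.1565] 2.8746 rows 6
[0.03, -0.01, 0.9, 0.04]
[0.03, -0.01, 0.9, 0.04]
[0.03, -0.01, 0.9, 0.04]
[0.03, -0.01, 0.9, 0.04]
[0.03, -0.01, 0.9, 0.04]
[0.03, -0.01, 0.9, 0.04]
yellow [0.4713 0.2143] e 0.001 tab deg -63.9 0.041 131
```

>>> {"api": "arm_command", "payload": {"steps": [100,0.05,0,1,0,100,0.05,0,1,0,100,0.05,0,1,0,100,0,0,1,0,100,0,0,1,0,80,0,0,0.35,0,60,0,0,0,0,60,0,0,0,0]}}

```text
time: 9.03
eef_pos: [0.4723, 0.2179, 0.0244]
tcp_rot: [0.134, 0.991, 0.0, 0.0]
contact_force: [0.8, -0.2, 0.2]
opening: 0.606
finger_force: 0.6
```

>>> {"api": "arm_command", "payload": {"steps": [57,0,0,0,0,57,0,0,0,0,55,0,0,0,0,55,0,0,0,0,54,0,0,0,0,54,0,0,0,0,53.5,0,0,0,0,53.5,0,0,0,0]}}

```text
time: 9.7
eef_pos: [0.4719, 0.2183, 0.0243]
tcp_rot: [0.133, 0.991, 0.0, 0.0]
contact_force: [-0.2, 0.3, 2.8]
opening: 0.534
finger_force: 6.2
```

>>> {"api": "arm_command", "payload": {"steps": [53.5,0,0,-0.2,0,53.5,0,0,-0.6,0,53.5,0,0,-0.8,0,53.5,0,0,-0.8,0,53.5,0,0,-0.4,0,53.5,0,0,0,0]}}

```text
time: 10.2
eef_pos: [0.4735, 0.2186, 0.0966]
tcp_rot: [0.133, 0.991, 0.001, 0.003]
contact_force: [0.1, 0.5, -0.5]
opening: 0.537
finger_force: 6.2
```

```bash
python3 - <<'E'
from h import *
s=st();y=yawof(s);print(s['finger_force'])
plan([.5495,-.0658,.095],y-2.33)
E
```

```text
6.207721307873726
from [0.4735 0.2186 0.0966] 2.8749 rows 24
[-0.25, -0.42, 0.0, 0.97]
[-0.29, -0.4, 0.0, 0.97]
[-0.32, -0.37, 0.0, 0.97]
[-0.36, -0.34, 0.0, 0.97]
[-0.39, -0.3, 0.0, 0.97]
[-0.42, -0.26, 0.0, 0.97]
[-0.44, -0.22, 0.0, 0.97]
[-0.46, -0.17, 0.0, 0.97]
[-0.47, -0.13, 0.0, 0.97]
[-0.48, -0.08, 0.0, 0.97]
[-0.49, -0.04, 0.0, 0.97]
[-0.49, 0.01, 0.0, 0.97]
[-0.49, 0.06, 0.0, 0.97]
[-0.48, 0.11, 0.0, 0.97]
[-0.47, 0.15, 0.0, 0.97]
[-0.45, 0.2, 0.0, 0.97]
[-0.43, 0.24, 0.0, 0.97]
[-0.4, 0.28, 0.0, 0.97]
[-0.37, 0.32, 0.0, 0.97]
[-0.34, 0.35, 0.0, 0.97]
[-0.31, 0.38, 0.0, 0.97]
[-0.27, 0.41, 0.0, 0.97]
[-0.23, 0.44, 0.0, 0.97]
[-0.18, 0.46, 0.0, 0.97]
```

>>> {"api": "arm_command", "payload": {"steps": [53.5,-0.25,-0.4,0,0.97,53.5,-0.3,-0.4,0,0.97,53.5,-0.3,-0.35,0,0.97,53.5,-0.35,-0.35,0,0.97,53.5,-0.4,-0.3,0,0.97,53.5,-0.4,-0.25,0,0.97,53.5,-0.45,-0.2,0,0.97,53.5,-0.45,-0.15,0,0.97]}}

```text
time: 10.87
eef_pos: [0.4968, 0.1244, 0.0922]
tcp_rot: [0.5, 0.866, -0.001, -0.001]
contact_force: [0.2, 0.7, -1.0]
opening: 0.536
finger_force: 6.2
```

>>> {"api": "arm_command", "payload": {"steps": [53.5,-0.45,-0.15,0,0.97,53.5,-0.5,-0.1,0,0.97,53.5,-0.5,-0.05,0,0.97,53.5,-0.5,0,0,0.97,53.5,-0.5,0.05,0,0.97,53.5,-0.5,0.1,0,0.97,53.5,-0.45,0.15,0,0.97,53.5,-0.45,0.2,0,0.97]}}

```text
time: 11.53
eef_pos: [0.5204, 0.0283, 0.0922]
tcp_rot: [0.791, 0.612, -0.001, -0.001]
contact_force: [0.5, 0.0, -0.4]
opening: 0.536
finger_force: 6.2
```

>>> {"api": "arm_command", "payload": {"steps": [53.5,-0.45,0.25,0,0.97,53.5,-0.4,0.3,0,0.97,53.5,-0.35,0.3,0,0.97,53.5,-0.35,0.35,0,0.97,53.5,-0.3,0.4,0,0.97,53.5,-0.3,0.4,0,0.97,53.5,-0.25,0.45,0,0.97,53.5,0,0,0,0]}}

```text
time: 12.2
eef_pos: [0.5431, -0.057, 0.0925]
tcp_rot: [0.949, 0.315, -0.001, -0.0]
contact_force: [0.0, -0.7, 0.1]
opening: 0.54
finger_force: 6.2
```

```bash
python3 - <<'E'
from h import *
s=st();print(s['finger_force'])
plan([.5495,-.0658,.055],.545)
im,m=cam('wrist'); save(im[:, :],'w4.png')
E
```

```text
6.207367703318596
from [ 0.5431 -0.057   0.0925] 0.6402 rows 2
[-0.0, 0.22, 0.75, 0.48]
[0.01, 0.22, 0.75, 0.48]
```

View pics/w4.png

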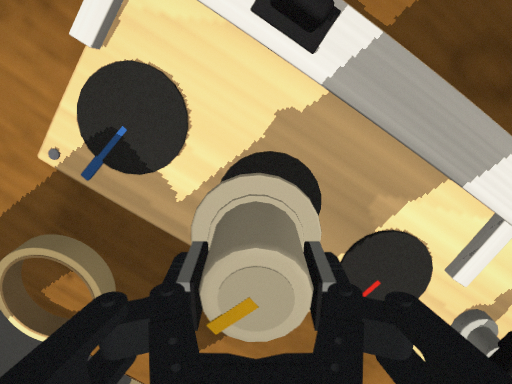

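```bash
cat >> h.py <<'E'
def stripe(im,m,n,ztop,box):
    x0,y0,x1,y1=box; hsv=cv2.cvtColor(im,cv2.COLOR_RGB2HSV); w=np.zeros(im.shape[:2],np.uint8); w[y0:y1,x0:x1]=1
    lo,hi=COL[n]; 
    if n=='yellow': lo=(15,150,100)
    k=cv2.inRange(hsv,lo,hi)*w; c=max(cv2.findContours(k,0,2)[0],key=cv2.contourArea)[:,0]
    t=ray(m,c,ztop)[:,:2]; (cx,cy),(a,b),ang=cv2.minAreaRect((t*1000).astype(np.float32)); bp=cv2.boxPoints(((cx,cy),(a,b),ang))
    e=[bp[1]-bp[0],bp[2]-bp[1]]; v=max(e,key=lambda q:np.hypot(*q)); s=st(); d=t.mean(0)-s['eef_pos'][:2]; v=v*np.sign(v@d)
    print('stripe mm',cx.__round__(1),cy.__round__(1),round(a,1),round(b,1),'dir',np.degrees(np.arctan2(v[1],v[0])).round(1),'from tcp',np.degrees(np.arctan2(d[1],d[0])).round(1),np.hypot(*d).round(4),'yaw',yawof(s).round(4),s['eef_pos'])
E
python3 - <<'E'
from h import *
im,m=cam('wrist')
stripe(im,m,'yellow',.128,(200,285,275,340))
E
```

```text
stripe mm 531.6 -53.4 6.9 22.6 dir 165.5 from tcp 170.8 0.0115 yaw 0.6452 [ 0.54258538 -0.05531379  0.09259345]
```

>>> {"api": "arm_command", "payload": {"steps": [53.5,0,0.25,0.4,0.45,53.5,0,0.25,0.6,0.45,53.5,0,0,0.5,0,53.5,0,0,0,0,53.5,0,0,0,0]}}

```text
time: 12.72
eef_pos: [0.5492, -0.0645, 0.0548]
tcp_rot: [0.962, 0.274, -0.002, -0.001]
contact_force: [0.6, 0.7, -0.6]
opening: 0.539
finger_force: 6.2
```

```bash
python3 - <<'E'
from h import *
plan([.5495,-.0653,.041],.558)
E
```

```text
from [ 0.5492 -0.0645  0.0548] 0.5561 rows 1
[-0.01, 0.03, 0.55, -0.02]
```

>>> {"api": "arm_command", "payload": {"steps": [53.5,0,0.05,0.2,0,53.5,0,0,0.15,0,53.5,0,0,0.1,0,53.5,0,0,0.05,0,53.5,0,0,0.05,0,53.5,0,0,0,0]}}

```text
time: 13.22
eef_pos: [0.5513, -0.0667, 0.0425]
tcp_rot: [0.962, 0.273, -0.0, -0.0]
contact_force: [-0.7, 0.2, -1.0]
opening: 0.533
finger_force: 6.2
```

>>> {"api": "arm_command", "payload": {"steps": [53.5,-0.04,-0.07,0,0,53.5,0,0,0.05,0,53.5,0,0,0.04,0,53.5,0,0,0,0]}}

```text
time: 13.55
eef_pos: [0.5496, -0.0657, 0.0403]
tcp_rot: [0.962, 0.273, 0.0, 0.0]
contact_force: [0.0, -0.0, 0.3]
opening: 0.539
finger_force: 6.2
```

>>> {"api": "arm_command", "payload": {"steps": [53.5,0,0,0.04,0,53.5,0,0,0,0,53.5,0,0,0,0]}}

```text
time: 13.8
eef_pos: [0.5497, -0.0657, 0.0402]
tcp_rot: [0.962, 0.273, -0.0, -0.0]
contact_force: [-2.2, 1.3, 5.8]
opening: 0.538
finger_force: 6.7
```

>>> {"api": "arm_command", "payload": {"steps": [60,0,0,0,0,80,0,0,0,0,100,0,0,0,0,100,0,0,-0.3,0,100,0,0,-1,0,100,0,0,-1,0,100,0,0,-1,0,100,0,0,-1,0]}}

```text
time: 14.47
eef_pos: [0.5494, -0.0657, 0.1483]
tcp_rot: [0.962, 0.273, 0.0, 0.0]
contact_force: [0.8, -0.1, -0.1]
opening: 1.0
finger_force: 0.0
```

```bash
python3 - <<'E'
from h import *
im,m=cam('wrist'); cap(im,m,'yellow',[.5495,-.0658],.016)
plan([.5796,.3079,.17],.46)
E
```

```text
yellow [ 0.5507 -0.0666] e 0.0011 tab deg 164.4 0.043 72
from [ 0.5528 -0.0666  0.1545] 0.554 rows 16
[0.55, -0.76, -0.04, 0.06]
[0.54, -0.76, -0.04, 0.06]
[0.54, -0.77, -0.04, 0.06]
[0.54, -0.77, -0.04, 0.06]
[0.53, -0.77, -0.04, 0.06]
[0.53, -0.78, -0.04, 0.06]
[0.52, -0.78, -0.04, 0.06]
[0.52, -0.78, -0.04, 0.06]
[0.51, -0.79, -0.04, 0.06]
[0.51, -0.79, -0.04, 0.06]
[0.5, -0.79, -0.04, 0.06]
[0.5, -0.79, -0.04, 0.06]
[0.49, -0.8, -0.04, 0.06]
[0.49, -0.8, -0.04, 0.06]
[0.49, -0.8, -0.04, 0.06]
[0.48, -0.81, -0.04, 0.06]
```

>>> {"api": "arm_command", "payload": {"steps": [100,0.55,-0.75,-0.2,0.06,100,0.55,-0.75,-0.2,0.06,100,0.55,-0.75,-0.2,0.06,100,0.55,-0.75,0,0.06,100,0.55,-0.8,0,0.06,100,0.5,-0.8,0,0.06,100,0.5,-0.8,0,0.06,100,0.5,-0.8,0,0.06]}}

```text
time: 15.18
eef_pos: [0.5623, 0.123, 0.1621]
tcp_rot: [0.968, 0.25, 0.0, 0.0]
contact_force: [0.4, -0.2, 0.1]
opening: 1.001
finger_force: 0.0
```

>>> {"api": "arm_command", "payload": {"steps": [100,0.5,-0.8,0,0.06,100,0.5,-0.8,0,0.06,100,0.5,-0.8,0,0.06,100,0.5,-0.8,0,0.06,100,0.5,-0.8,0,0.06,100,0.5,-0.8,0,0.06,100,0.5,-0.8,0,0.06,100,0,0,0,0]}}

```text
time: 15.85
eef_pos: [0.5739, 0.29, 0.1621]
tcp_rot: [0.973, 0.231, 0.001, -0.001]
contact_force: [0.8, -0.5, 0.0]
opening: 0.999
finger_force: 0.0
```

```bash
python3 - <<'E'
from h import *
im,m=cam('wrist'); f,a=cap(im,m,'blue',[.5796,.3079]); save(im,'w5.png')
plan([*f,.0243],.46)
E
```

```text
blue [0.579  0.3078] e 0.0007 tab deg 11.6 0.0429 122
from [0.5739 0.2882 0.1619] 0.4667 rows 6
[0.09, -0.1, 0.92, 0.01]
[0.09, -0.1, 0.92, 0.01]
[0.09, -0.1, 0.92, 0.01]
[0.09, -0.1, 0.92, 0.01]
[0.09, -0.1, 0.92, 0.01]
[0.09, -0.1, 0.92, 0.01]
```

>>> {"api": "arm_command", "payload": {"steps": [100,0.25,-0.3,0.5,0,100,0.3,-0.3,0.5,0,100,0,0,0.9,0,100,0,0,0.9,0,100,0,0,0.9,0,100,0,0,0.9,0,100,0,0,0.9,0,100,0,0,0,0]}}

```text
time: 16.57
eef_pos: [0.5759, 0.3035, 0.0188]
tcp_rot: [0.973, 0.229, -0.005, 0.001]
contact_force: [-0.8, -0.6, -1.2]
opening: 1.001
finger_force: 0.0
```

>>> {"api": "arm_command", "payload": {"steps": [80,0,0,0,0,60,0,0,0,0,60,0,0,0,0,57,0,0,0,0,55,0,0,0,0,54,0,0,0,0,53.5,0,0,0,0,53.5,0,0,0,0]}}

```text
time: 17.23
eef_pos: [0.5802, 0.3064, 0.0254]
tcp_rot: [0.973, 0.23, 0.001, -0.0]
contact_force: [-0.9, -1.0, 4.0]
opening: 0.534
finger_force: 6.0
```

>>> {"api": "arm_command", "payload": {"steps": [53.5,0,0,-0.2,0,53.5,0,0,-0.6,0,53.5,0,0,-0.8,0,53.5,0,0,-0.8,0,53.5,0,0,-0.4,0,53.5,0,0,0,0]}}

```text
time: 17.73
eef_pos: [0.5818, 0.3068, 0.0985]
tcp_rot: [0.973, 0.23, 0.003, -0.0]
contact_force: [0.5, -0.2, -0.9]
opening: 0.538
finger_force: 6.1
```

```bash
python3 - <<'E'
from h import *
s=st();y=yawof(s);print(s['finger_force'])
plan([.5425,.044,.1],y+2.813,30)
E
```

```text
6.058056056499481
from [0.5818 0.3068 0.0985] 0.4638 rows 30
[-0.2, 0.29, -0.0, -0.94]
[-0.23, 0.27, -0.0, -0.94]
[-0.25, 0.25, -0.0, -0.94]
[-0.28, 0.22, -0.0, -0.94]
[-0.3, 0.2, -0.0, -0.94]
[-0.31, 0.17, -0.0, -0.94]
[-0.33, 0.14, -0.0, -0.94]
[-0.34, 0.11, -0.0, -0.94]
[-0.35, 0.07, -0.0, -0.94]
[-0.35, 0.04, -0.0, -0.94]
[-0.35, 0.01, -0.0, -0.94]
[-0.35, -0.03, -0.0, -0.94]
[-0.35, -0.06, -0.0, -0.94]
[-0.34, -0.09, -0.0, -0.94]
[-0.33, -0.12, -0.0, -0.94]
[-0.32, -0.15, -0.0, -0.94]
[-0.3, -0.18, -0.0, -0.94]
[-0.29, -0.21, -0.0, -0.94]
[-0.26, -0.24, -0.0, -0.94]
[-0.24, -0.26, -0.0, -0.94]
[-0.22, -0.28, -0.0, -0.94]
[-0.19, -0.3, -0.0, -0.94]
[-0.16, -0.32, -0.0, -0.94]
[-0.13, -0.33, -0.0, -0.94]
[-0.1, -0.34, -0.0, -0.94]
[-0.07, -0.35, -0.0, -0.94]
[-0.03, -0.35, -0.0, -0.94]
[0.0, -0.35, -0.0, -0.94]
[0.03, -0.35, -0.0, -0.94]
[0.07, -0.35, -0.0, -0.94]
```

>>> {"api": "arm_command", "payload": {"steps": [53.5,-0.2,0.3,0,-0.94,53.5,-0.25,0.25,0,-0.94,53.5,-0.25,0.25,0,-0.94,53.5,-0.3,0.2,0,-0.94,53.5,-0.3,0.2,0,-0.94,53.5,-0.3,0.15,0,-0.94,53.5,-0.35,0.15,0,-0.94,53.5,-0.35,0.1,0,-0.94]}}

```text
time: 18.4
eef_pos: [0.5666, 0.2347, 0.093]
tcp_rot: [0.82, 0.573, -0.001, -0.0]
contact_force: [-0.1, 0.4, -1.5]
opening: 0.535
finger_force: 6.1
```

>>> {"api": "arm_command", "payload": {"steps": [53.5,-0.35,0.05,0,-0.94,53.5,-0.35,0.05,0,-0.94,53.5,-0.35,0,0,-0.94,53.5,-0.35,-0.05,0,-0.94,53.5,-0.35,-0.05,0,-0.94,53.5,-0.35,-0.1,0,-0.94,53.5,-0.35,-0.1,0,-0.94,53.5,-0.3,-0.15,0,-0.94]}}

```text
time: 19.07
eef_pos: [0.5559, 0.165, 0.0931]
tcp_rot: [0.552, 0.834, -0.001, -0.001]
contact_force: [0.1, -0.4, 0.5]
opening: 0.537
finger_force: 6.1
```

>>> {"api": "arm_command", "payload": {"steps": [53.5,-0.3,-0.2,0,-0.94,53.5,-0.3,-0.2,0,-0.94,53.5,-0.25,-0.25,0,-0.94,53.5,-0.25,-0.25,0,-0.94,53.5,-0.2,-0.3,0,-0.94,53.5,-0.2,-0.3,0,-0.94,53.5,-0.15,-0.3,0,-0.94,53.5,-0.15,-0.35,0,-0.94]}}

```text
time: 19.73
eef_pos: [0.5453, 0.0945, 0.0931]
tcp_rot: [0.207, 0.978, -0.0, -0.001]
contact_force: [0.6, -1.0, -0.1]
opening: 0.535
finger_force: 6.1
```

>>> {"api": "arm_command", "payload": {"steps": [53.5,-0.1,-0.35,0,-0.94,53.5,-0.05,-0.35,0,-0.94,53.5,-0.05,-0.35,0,-0.94,53.5,0,-0.35,0,-0.94,53.5,0,-0.35,0,-0.94,53.5,0.05,-0.3,0,-0.94,53.5,0,0,0,0,53.5,0,0,0,0]}}

```text
time: 20.4
eef_pos: [0.5395, 0.0433, 0.0935]
tcp_rot: [-0.069, 0.998, 0.0, -0.001]
contact_force: [0.6, 0.8, -0.6]
opening: 0.54
finger_force: 6.1
```

```bash
python3 - <<'E'
from h import *
im,m=cam('wrist'); s=st(); print(s['finger_force'])
stripe(im,m,'blue',s['eef_pos'][2]-.0254+.06,(190,240,330,350))
plan([.5425,.044,.055],.46+2.813-2*np.pi)
E
```

```text
6.052866652607918
stripe mm 528.5 43.9 5.6 22.0 dir 173.5 from tcp 178.0 0.0112 yaw -3.002 [0.53965194 0.04352702 0.09369233]
from [0.5397 0.0435 0.0937] -3.002 rows 2
[-0.06, 0.0, 0.77, 0.04]
[-0.06, 0.0, 0.77, 0.04]
```

>>> {"api": "arm_command", "payload": {"steps": [53.5,-0.1,0.03,0.5,0.15,53.5,0,0,0.7,0,53.5,0,0,0.4,0,53.5,0,0,0.2,0,53.5,0,0,0,0,53.5,0,0,0,0]}}

```text
time: 20.95
eef_pos: [0.5423, 0.0447, 0.0489]
tcp_rot: [-0.063, 0.998, 0.0, -0.0]
contact_force: [0.1, 1.3, -0.2]
opening: 0.537
finger_force: 6.1
```

>>> {"api": "arm_command", "payload": {"steps": [53.5,0,0,0.15,0,53.5,0,0,0.1,0,53.5,0,0,0.04,0,53.5,0,0,0.04,0,53.5,0,0,0,0,53.5,0,0,0,0]}}

```text
time: 21.45
eef_pos: [0.5428, 0.0444, 0.0415]
tcp_rot: [-0.063, 0.998, -0.0, 0.0]
contact_force: [0.4, -0.4, 1.6]
opening: 0.533
finger_force: 6.1
```

Touching or nearly; a hair lower, then release and rise.

>>> {"api": "arm_command", "payload": {"steps": [53.5,0,0,0.03,0,53.5,0,0,0,0,60,0,0,0,0,80,0,0,0,0,100,0,0,0,0,100,0,0,-0.3,0,100,0,0,-1,0,100,0,0,-1,0]}}

```text
time: 22.12
eef_pos: [0.5411, 0.0446, 0.0973]
tcp_rot: [-0.064, 0.998, 0.0, -0.002]
contact_force: [0.7, 0.1, 0.5]
opening: 0.996
finger_force: 0.0
```

>>> {"api": "arm_command", "payload": {"steps": [100,0,0,-1,0,100,0,0,-1,0,100,0,0,-1,0,100,0,0,0,0]}}

```text
time: 22.45
eef_pos: [0.546, 0.0442, 0.1796]
tcp_rot: [-0.064, 0.998, -0.001, 0.006]
contact_force: [0.3, -0.2, 1.7]
opening: 0.999
finger_force: 0.0
```

```bash
python3 - <<'E'
from h import *
im,m=cam('wrist'); cap(im,m,'blue',[.5425,.044],.016)
s=st();print(s['eef_pos'],yawof(s))
q1=.67; print('q6',s['qpos'])
plan([.4582,.3614,.17],.67+1.57-1.8)
E
```

```text
blue [0.5443 0.0437] e 0.0008 tab deg 173.0 0.0439 142
[0.54471844 0.04427977 0.17684301] -3.0143275320711886
q6 [-1.04590430e-01  5.18700493e-02  1.94733556e+00  2.79579275e-05
  1.13457826e+00 -1.80265686e+00]
from [0.5447 0.0443 0.1768] -3.0143 rows 36
[0.05, 0.36, 0.01, -0.96]
[0.02, 0.36, 0.01, -0.96]
[-0.02, 0.36, 0.01, -0.96]
[-0.05, 0.36, 0.01, -0.96]
[-0.09, 0.35, 0.01, -0.96]
[-0.12, 0.34, 0.01, -0.96]
[-0.15, 0.33, 0.01, -0.96]
[-0.19, 0.31, 0.01, -0.96]
[-0.21, 0.3, 0.01, -0.96]
[-0.24, 0.27, 0.01, -0.96]
[-0.27, 0.25, 0.01, -0.96]
[-0.29, 0.22, 0.01, -0.96]
[-0.31, 0.19, 0.01, -0.96]
[-0.33, 0.16, 0.01, -0.96]
[-0.34, 0.13, 0.01, -0.96]
[-0.35, 0.1, 0.01, -0.96]
[-0.36, 0.06, 0.01, -0.96]
[-0.36, 0.03, 0.01, -0.96]
[-0.37, -0.01, 0.01, -0.96]
[-0.36, -0.04, 0.01, -0.96]
[-0.36, -0.08, 0.01, -0.96]
[-0.35, -0.11, 0.01, -0.96]
[-0.34, -0.14, 0.01, -0.96]
[-0.32, -0.17, 0.01, -0.96]
[-0.3, -0.2, 0.01, -0.96]
[-0.28, -0.23, 0.01, -0.96]
[-0.26, -0.26, 0.01, -0.96]
[-0.23, -0.28, 0.01, -0.96]
[-0.2, -0.3, 0.01, -0.96]
[-0.17, -0.32, 0.01, -0.96]
[-0.14, -0.34, 0.01, -0.96]
[-0.11, -0.35, 0.01, -0.96]
[-0.08, -0.36, 0.01, -0.96]
[-0.04, -0.36, 0.01, -0.96]
[-0.01, -0.37, 0.01, -0.96]
[0.03, -0.36, 0.01, -0.96]
```

>>> {"api": "arm_command", "payload": {"steps": [100,0.13,0.9,0,0,100,0.13,0.9,0,0,100,0.13,0.9,0,0,100,0.13,0.9,0,0,100,0.13,0.9,0,0,100,0.13,0.9,0,0,100,0.13,0.9,0,0,100,0.13,0.9,0,0]}}

```text
time: 23.17
eef_pos: [0.4925, 0.2205, 0.1711]
tcp_rot: [-0.064, 0.998, -0.0, -0.001]
contact_force: [0.4, -0.5, 0.8]
opening: 1.0
finger_force: 0.0
```

>>> {"api": "arm_command", "payload": {"steps": [100,0.13,0.9,0,0,100,0.13,0.9,0,0,100,0.13,0.9,0,0,100,0.13,0.9,0,0,100,0.13,0.9,0,0,100,0.13,0.9,0,0,100,0,0,0,0,100,0,0,0,0]}}

```text
time: 23.83
eef_pos: [0.4562, 0.3514, 0.1712]
tcp_rot: [-0.065, 0.998, -0.001, -0.001]
contact_force: [-0.3, -0.8, -0.8]
opening: 1.003
finger_force: 0.0
```

```bash
python3 - <<'E'
from h import *
im,m=cam('wrist'); save(im,'w6.png'); f,a=cap(im,m,'red',[.4582,.3614])
plan([*f,.0248])
E
```

```text
red [0.4587 0.3621] e 0.0012 tab deg 23.8 0.0426 71
from [0.4566 0.3508 0.1714] -3.0134 rows 6
[-0.02, 0.07, 0.98, -0.0]
[-0.02, 0.07, 0.98, -0.0]
[-0.02, 0.07, 0.98, -0.0]
[-0.02, 0.07, 0.98, -0.0]
[-0.02, 0.07, 0.98, -0.0]
[-0.02, 0.07, 0.98, -0.0]
```

>>> {"api": "arm_command", "payload": {"steps": [100,-0.07,0.2,0.5,0,100,-0.07,0.2,0.9,0,100,0,0,0.9,0,100,0,0,0.9,0,100,0,0,0.9,0,100,0,0,0.9,0,100,0,0,0.7,0,100,0,0,0,0]}}

```text
time: 24.55
eef_pos: [0.4564, 0.3586, 0.0247]
tcp_rot: [-0.063, 0.998, -0.002, -0.005]
contact_force: [-0.8, -0.4, -0.5]
opening: 0.995
finger_force: 0.0
```

>>> {"api": "arm_command", "payload": {"steps": [80,0,0,0,0,60,0,0,0,0,60,0,0,0,0,57,0,0,0,0,55,0,0,0,0,54,0,0,0,0,53.5,0,0,0,0,53.5,0,0,0,0]}}

```text
time: 25.22
eef_pos: [0.4602, 0.362, 0.0314]
tcp_rot: [-0.064, 0.998, 0.0, 0.001]
contact_force: [-1.7, -0.0, 3.7]
opening: 0.533
finger_force: 5.4
```

>>> {"api": "arm_command", "payload": {"steps": [53.5,0,0,-0.2,0,53.5,0,0,-0.6,0,53.5,0,0,-0.9,0,53.5,0,0,-0.9,0,53.5,0,0,-0.9,0,53.5,0,0,-0.9,0,53.5,0,0,-0.9,0,53.5,0,0,-0.9,0]}}

```text
time: 25.88
eef_pos: [0.4589, 0.3611, 0.1858]
tcp_rot: [-0.064, 0.998, -0.0, -0.001]
contact_force: [0.5, 1.1, -0.9]
opening: 0.536
finger_force: 5.4
```

```bash
python3 - <<'E'
from h import *
s=st();y=yawof(s);print(s['finger_force'])
plan([.557,-.174,.19],y+np.radians(175.8-25-360),38)
E
```

```text
5.394490510225296
from [0.4589 0.3611 0.1858] -3.0143 rows 38
[-0.03, -0.57, -0.0, 0.96]
[-0.09, -0.57, -0.0, 0.96]
[-0.14, -0.56, -0.0, 0.96]
[-0.19, -0.54, -0.0, 0.96]
[-0.24, -0.52, -0.0, 0.96]
[-0.29, -0.49, -0.0, 0.96]
[-0.34, -0.46, -0.0, 0.96]
[-0.38, -0.43, -0.0, 0.96]
[-0.42, -0.39, -0.0, 0.96]
[-0.46, -0.35, -0.0, 0.96]
[-0.49, -0.3, -0.0, 0.96]
[-0.51, -0.25, -0.0, 0.96]
[-0.54, -0.2, -0.0, 0.96]
[-0.55, -0.15, -0.0, 0.96]
[-0.56, -0.1, -0.0, 0.96]
[-0.57, -0.04, -0.0, 0.96]
[-0.57, 0.01, -0.0, 0.96]
[-0.57, 0.07, -0.0, 0.96]
[-0.56, 0.12, -0.0, 0.96]
[-0.55, 0.17, -0.0, 0.96]
[-0.53, 0.23, -0.0, 0.96]
[-0.5, 0.28, -0.0, 0.96]
[-0.47, 0.32, -0.0, 0.96]
[-0.44, 0.37, -0.0, 0.96]
[-0.4, 0.41, -0.0, 0.96]
[-0.36, 0.44, -0.0, 0.96]
[-0.32, 0.48, -0.0, 0.96]
[-0.27, 0.5, -0.0, 0.96]
[-0.22, 0.53, -0.0, 0.96]
[-0.17, 0.55, -0.0, 0.96]
[-0.12, 0.56, -0.0, 0.96]
[-0.06, 0.57, -0.0, 0.96]
[-0.01, 0.57, -0.0, 0.96]
[0.05, 0.57, -0.0, 0.96]
[0.1, 0.56, -0.0, 0.96]
[0.16, 0.55, -0.0, 0.96]
[0.21, 0.53, -0.0, 0.96]
[0.26, 0.51, -0.0, 0.96]
```

>>> {"api": "arm_command", "payload": {"steps": [53.5,-0.05,-0.55,0,0.96,53.5,-0.1,-0.55,0,0.96,53.5,-0.15,-0.55,0,0.96,53.5,-0.2,-0.55,0,0.96,53.5,-0.25,-0.5,0,0.96,53.5,-0.3,-0.5,0,0.96,53.5,-0.35,-0.45,0,0.96,53.5,-0.4,-0.45,0,0.96]}}

```text
time: 26.55
eef_pos: [0.4819, 0.2484, 0.1848]
tcp_rot: [0.317, 0.948, -0.0, -0.001]
contact_force: [-0.1, -0.4, -0.9]
opening: 0.539
finger_force: 5.4
```

>>> {"api": "arm_command", "payload": {"steps": [53.5,-0.4,-0.4,0,0.96,53.5,-0.45,-0.35,0,0.96,53.5,-0.5,-0.3,0,0.96,53.5,-0.5,-0.25,0,0.96,53.5,-0.55,-0.2,0,0.96,53.5,-0.55,-0.15,0,0.96,53.5,-0.55,-0.1,0,0.96,53.5,-0.55,-0.05,0,0.96]}}

```text
time: 27.22
eef_pos: [0.5018, 0.1366, 0.1848]
tcp_rot: [0.649, 0.76, -0.001, -0.0]
contact_force: [-0.3, 0.3, -0.4]
opening: 0.536
finger_force: 5.4
```

>>> {"api": "arm_command", "payload": {"steps": [53.5,-0.55,0,0,0.96,53.5,-0.55,0.05,0,0.96,53.5,-0.55,0.1,0,0.96,53.5,-0.55,0.15,0,0.96,53.5,-0.55,0.2,0,0.96,53.5,-0.5,0.3,0,0.96,53.5,-0.5,0.3,0,0.96,53.5,-0.45,0.35,0,0.96]}}

```text
time: 27.88
eef_pos: [0.5193, 0.0243, 0.1848]
tcp_rot: [0.887, 0.462, -0.001, -0.0]
contact_force: [-0.3, 0.5, -1.1]
opening: 0.535
finger_force: 5.4
```

>>> {"api": "arm_command", "payload": {"steps": [53.5,-0.4,0.4,0,0.96,53.5,-0.35,0.45,0,0.96,53.5,-0.3,0.5,0,0.96,53.5,-0.25,0.5,0,0.96,53.5,-0.2,0.55,0,0.96,53.5,-0.15,0.55,0,0.96,53.5,-0.1,0.55,0,0.96,53.5,-0.05,0.55,0,0.96]}}

```text
time: 28.55
eef_pos: [0.5433, -0.0866, 0.1847]
tcp_rot: [0.995, 0.096, -0.001, -0.0]
contact_force: [-0.6, 0.0, -0.2]
opening: 0.535
finger_force: 5.4
```

```bash
python3 - <<'E'
from h import *
s=st();y=yawof(s);print(s['finger_force'])
plan([.557,-.174,.15],-3.0143+np.radians(175.8-25-360)+2*np.pi*0)
im,m=cam('wrist'); save(im,'w7.png')
stripe(im,m,'red',s['eef_pos'][2]-.0314+.06,(190,220,330,350))
E
```

```text
5.404406189918518
from [ 0.5433 -0.0866  0.1847] 0.1921 rows 70
[-0.0, 0.05, 0.02, 0.98]
[0.0, 0.05, 0.02, 0.98]
[0.01, 0.05, 0.02, 0.98]
[0.01, 0.05, 0.02, 0.98]
[0.02, 0.05, 0.02, 0.98]
[0.02, 0.05, 0.02, 0.98]
[0.03, 0.04, 0.02, 0.98]
[0.03, 0.04, 0.02, 0.98]
[0.03, 0.04, 0.02, 0.98]
[0.04, 0.03, 0.02, 0.98]
[0.04, 0.03, 0.02, 0.98]
[0.04, 0.03, 0.02, 0.98]
[0.05, 0.02, 0.02, 0.98]
[0.05, 0.02, 0.02, 0.98]
[0.05, 0.01, 0.02, 0.98]
[0.05, 0.01, 0.02, 0.98]
[0.05, 0.0, 0.02, 0.98]
[0.05, -0.0, 0.02, 0.98]
[0.05, -0.01, 0.02, 0.98]
[0.05, -0.01, 0.02, 0.98]
[0.05, -0.02, 0.02, 0.98]
[0.05, -0.02, 0.02, 0.98]
[0.04, -0.03, 0.02, 0.98]
[0.04, -0.03, 0.02, 0.98]
[0.04, -0.03, 0.02, 0.98]
[0.03, -0.04, 0.02, 0.98]
[0.03, -0.04, 0.02, 0.98]
[0.03, -0.04, 0.02, 0.98]
[0.02, -0.05, 0.02, 0.98]
[0.02, -0.05, 0.02, 0.98]
[0.01, -0.05, 0.02, 0.98]
[0.01, -0.05, 0.02, 0.98]
[0.0, -0.05, 0.02, 0.98]
[-0.0, -0.05, 0.02, 0.98]
[-0.01, -0.05, 0.02, 0.98]
[-0.01, -0.05, 0.02, 0.98]
[-0.02, -0.05, 0.02, 0.98]
[-0.02, -0.05, 0.02, 0.98]
[-0.03, -0.04, 0.02, 0.98]
[-0.03, -0.04, 0.02, 0.98]
[-0.03, -0.
[... 182 characters left out ...]
05, -0.01, 0.02, 0.98]
[-0.05, -0.0, 0.02, 0.98]
[-0.05, 0.0, 0.02, 0.98]
[-0.05, 0.01, 0.02, 0.98]
[-0.05, 0.01, 0.02, 0.98]
[-0.05, 0.02, 0.02, 0.98]
[-0.05, 0.02, 0.02, 0.98]
[-0.04, 0.03, 0.02, 0.98]
[-0.04, 0.03, 0.02, 0.98]
[-0.04, 0.03, 0.02, 0.98]
[-0.03, 0.04, 0.02, 0.98]
[-0.03, 0.04, 0.02, 0.98]
[-0.03, 0.04, 0.02, 0.98]
[-0.02, 0.05, 0.02, 0.98]
[-0.02, 0.05, 0.02, 0.98]
[-0.01, 0.05, 0.02, 0.98]
[-0.01, 0.05, 0.02, 0.98]
[-0.0, 0.05, 0.02, 0.98]
[0.0, 0.05, 0.02, 0.98]
[0.01, 0.05, 0.02, 0.98]
[0.01, 0.05, 0.02, 0.98]
[0.02, 0.05, 0.02, 0.98]
[0.02, 0.05, 0.02, 0.98]
stripe mm 535.9 -93.1 21.7 5.8 dir -150.6 from tcp -151.3 0.0087 yaw 0.1877 [ 0.54388954 -0.08877062  0.1849492 ]
```

```bash
python3 - <<'E'
from h import *
plan([.557,-.174,.12],-.4)
E
```

```text
from [ 0.5439 -0.0888  0.1849] 0.1877 rows 6
[-0.02, 0.57, 0.43, 0.98]
[0.04, 0.57, 0.43, 0.98]
[0.09, 0.57, 0.43, 0.98]
[0.15, 0.56, 0.43, 0.98]
[0.2, 0.54, 0.43, 0.98]
[0.25, 0.52, 0.43, 0.98]
```

>>> {"api": "arm_command", "payload": {"steps": [53.5,0,0.57,0,0.98,53.5,0.05,0.57,0.2,0.98,53.5,0.1,0.57,0.4,0.98,53.5,0.15,0.56,0.6,0.98,53.5,0.2,0.54,0.7,0.98,53.5,0.25,0.52,0.7,0.98,53.5,0,0,0,0,53.5,0,0,0,0]}}

```text
time: 29.27
eef_pos: [0.5574, -0.1705, 0.1187]
tcp_rot: [0.981, -0.193, -0.002, -0.001]
contact_force: [0.6, -0.1, -0.3]
opening: 0.535
finger_force: 5.5
```

```bash
python3 - <<'E'
from h import *
s=st()
im,m=cam('wrist')
stripe(im,m,'red',s['eef_pos'][2]-.0314+.06,(190,220,330,350))
plan([.557,-.174,.052],n=2)
E
```

```text
stripe mm 548.3 -171.4 6.1 21.8 dir 176.2 from tcp -173.1 0.0094 yaw -0.3886 [ 0.55829271 -0.1704389   0.12009351]
from [ 0.5583 -0.1704  0.1201] -0.3886 rows 2
[0.0, 0.08, 1.36, -0.0]
[0.0, 0.08, 1.36, -0.0]
```

>>> {"api": "arm_command", "payload": {"steps": [53.5,-0.06,0.15,0.6,0,53.5,0,0,0.8,0,53.5,0,0,0.8,0,53.5,0,0,0.4,0,53.5,0,0,0,0,53.5,0,0,0,0]}}

```text
time: 29.82
eef_pos: [0.5562, -0.1734, 0.056]
tcp_rot: [0.981, -0.194, 0.0, -0.0]
contact_force: [0.6, 0.8, -1.1]
opening: 0.538
finger_force: 5.5
```

>>> {"api": "arm_command", "payload": {"steps": [53.5,-0.04,0,0.15,0,53.5,0,0,0.1,0,53.5,0,0,0.05,0,53.5,0,0,0.03,0,53.5,0,0,0.03,0,53.5,0,0,0,0,53.5,0,0,0,0]}}

```text
time: 30.4
eef_pos: [0.5554, -0.1737, 0.0473]
tcp_rot: [0.981, -0.194, 0.0, 0.0]
contact_force: [-1.8, 1.4, 5.3]
opening: 0.535
finger_force: 5.9
```

>>> {"api": "arm_command", "payload": {"steps": [60,0,0,0,0,80,0,0,0,0,100,0,0,0,0,100,0,0,-0.3,0,100,0,0,-1,0,100,0,0,-1,0,100,0,0,-1,0,100,0,0,-1,0]}}

```text
time: 31.07
eef_pos: [0.5548, -0.1735, 0.1552]
tcp_rot: [0.981, -0.194, -0.0, -0.0]
contact_force: [0.2, -0.4, 0.8]
opening: 1.0
finger_force: 0.0
```

>>> {"api": "arm_command", "payload": {"steps": [100,0,0,-1,-0.97,100,0,0,-1,-0.97,100,0,0,-1,-0.97,100,0,0,-1,-0.97,100,0,0,0,-0.97,100,0,0,0,-0.97,100,0,0,0,-0.97,100,0,0,0,-0.97]}}

```text
time: 31.73
eef_pos: [0.5549, -0.1736, 0.2544]
tcp_rot: [0.981, 0.194, 0.0, 0.0]
contact_force: [-0.4, 0.2, 0.6]
opening: 1.001
finger_force: 0.0
```

>>> {"api": "arm_command", "payload": {"steps": [100,0,0,0,-0.97,100,0,0,0,-0.97,100,0,0,0,-0.97,100,0,0,0,-0.97,100,0,0,0,-0.97,100,0,0,0,-0.97,100,0,0,0,-0.97,100,0,0,0,-0.97]}}

```text
time: 32.4
eef_pos: [0.5548, -0.1735, 0.2541]
tcp_rot: [0.835, 0.55, 0.0, 0.0]
contact_force: [-0.2, -0.6, 0.5]
opening: 0.999
finger_force: 0.0
```

>>> {"api": "arm_command", "payload": {"steps": [100,0.4,-0.15,-0.2,-0.97,100,0.6,-0.3,-0.2,-0.97,100,0.7,-0.3,0,-0.97,100,0.7,-0.3,0,-0.97,100,0.7,-0.3,0,-0.8,100,0.5,-0.2,0,0,100,0,0,0,0,100,0,0,0,0]}}

```text
time: 33.07
eef_pos: [0.5312, -0.0793, 0.2642]
tcp_rot: [0.687, 0.727, 0.0, 0.001]
contact_force: [0.6, -0.8, -0.6]
opening: 1.002
finger_force: 0.0
```

```bash
python3 - <<'E'
from h import *
s=st(); print(s['eef_pos'],yawof(s))
im,m=cam('wrist'); save(im,'w8.png')
for n,g in dict(blue=(.5425,.044),yellow=(.5495,-.066),red=(.557,-.174)).items(): cap(im,m,n,g,.016)
E
```

```text
[ 0.53116395 -0.07933489  0.26415546] 1.6280798097701583
blue [0.5432 0.0435] e 0.0007 tab deg 172.7 0.0437 100
yellow [ 0.551  -0.0661] e 0.0009 tab deg 160.1 0.0437 24
red [ 0.5623 -0.178 ] e 0.0054 tab deg 172.2 0.0455 71
```

View pics/w8.png

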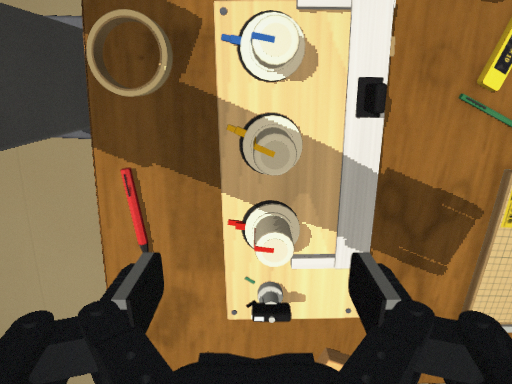

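```bash
python3 - <<'E'
from h import *
m=ctrl.camera_model('wrist'); print(ray(m,[[378,98]],.068).round(4),ray(m,[[370,98]],.033).round(4))
plan([.655,-.005,.13],1.641)
E
```

```text
[[ 0.6524 -0.004   0.068 ]] [[ 0.6562 -0.0049  0.033 ]]
from [ 0.5314 -0.0799  0.2641] 1.6276 rows 6
[0.45, 0.85, 0.89, -0.02]
[0.45, 0.85, 0.89, -0.02]
[0.45, 0.85, 0.89, -0.02]
[0.45, 0.85, 0.89, -0.02]
[0.44, 0.86, 0.89, -0.02]
[0.44, 0.86, 0.89, -0.02]
```

>>> {"api": "arm_command", "payload": {"steps": [60,0.45,0.85,0.6,-0.02,60,0.45,0.85,0.8,-0.02,60,0.45,0.85,0.9,-0.02,60,0.45,0.85,0.9,-0.02,60,0.45,0.85,0.9,-0.02,60,0.45,0.85,0.9,-0.02,60,0,0,0,0,60,0,0,0,0]}}

```text
time: 33.78
eef_pos: [0.6536, -0.0045, 0.1357]
tcp_rot: [0.682, 0.731, -0.002, -0.002]
contact_force: [-0.6, 0.6, 0.8]
opening: 0.598
finger_force: 0.0
```

```bash
python3 - <<'E'
from h import *
plan([.654,-.005,.05],1.641)
E
```

```text
from [ 0.6536 -0.0045  0.1357] 1.6403 rows 4
[-0.01, 0.0, 0.86, -0.0]
[-0.01, 0.0, 0.86, -0.0]
[-0.01, 0.0, 0.86, -0.0]
[-0.01, 0.0, 0.86, -0.0]
```

>>> {"api": "arm_command", "payload": {"steps": [60,0,0,0.85,0,60,0,0,0.85,0,60,0,0,0.85,0,60,0,0,0.75,0,40,0,0,0,0,30,0,0,0,0,20,0,0,0,0,20,0,0,0,0]}}

```text
time: 34.45
eef_pos: [0.6559, -0.0049, 0.0593]
tcp_rot: [0.682, 0.731, 0.001, 0.002]
contact_force: [0.8, 0.8, 1.1]
opening: 0.204
finger_force: 0.0
```

>>> {"api": "arm_command", "payload": {"steps": [16,0,0,0,0,14,0,0,0,0,0,0,0,0,0,0,0,0,0,0], "squeeze": 20}}

```text
time: 34.78
eef_pos: [0.6543, -0.0043, 0.0578]
tcp_rot: [0.682, 0.731, -0.0, 0.0]
contact_force: [-4.8, -1.7, 6.2]
opening: 0.133
finger_force: 21.2
```

>>> {"api": "arm_command", "payload": {"steps": [0,0,-0.2,0,0,0,0,-0.2,0,0,0,0,-0.2,0,0,0,0,-0.2,0,0,0,0,-0.2,0,0,0,0,-0.2,0,0,0,0,-0.2,0,0,0,0,-0.2,0,0]}}

```text
time: 35.45
eef_pos: [0.6153, -0.007, 0.0578]
tcp_rot: [0.682, 0.731, 0.001, 0.002]
contact_force: [1.6, 0.2, 6.1]
opening: 0.132
finger_force: 21.2
```

>>> {"api": "arm_command", "payload": {"steps": [0,0,-0.1,0,0,0,0,-0.1,0,0,0,0,0,0,0]}}

```text
time: 35.7
eef_pos: [0.6098, -0.0074, 0.0578]
tcp_rot: [0.682, 0.731, 0.001, 0.001]
contact_force: [-0.5, 0.1, 7.1]
opening: 0.132
finger_force: 21.3
```

>>> {"api": "arm_command", "payload": {"steps": [0,0,-0.1,0,0,0,0,-0.1,0,0,0,0,0,0,0]}}

```text
time: 35.95
eef_pos: [0.6049, -0.0077, 0.0578]
tcp_rot: [0.682, 0.731, 0.001, 0.001]
contact_force: [-0.1, 0.1, 7.0]
opening: 0.127
finger_force: 21.3
```

>>> {"api": "arm_command", "payload": {"steps": [0,0,-0.1,0,0,0,0,-0.05,0,0,0,0,0,0,0,0,0,0,0,0]}}

```text
time: 36.28
eef_pos: [0.6013, -0.0079, 0.0578]
tcp_rot: [0.682, 0.731, 0.001, 0.001]
contact_force: [0.7, 0.1, 6.5]
opening: 0.132
finger_force: 21.3
```

>>> {"api": "arm_command", "payload": {"steps": [0,0,-0.08,0,0,0,0,0,0,0,0,0,-0.06,0,0,0,0,0,0,0,0,0,0,0,0]}}

```text
time: 36.7
eef_pos: [0.5993, -0.0081, 0.0578]
tcp_rot: [0.682, 0.731, 0.002, 0.003]
contact_force: [4.1, 1.4, 3.1]
opening: 0.132
finger_force: 21.0
```

>>> {"api": "arm_command", "payload": {"steps": [0,0,-0.04,0,0,0,0,0,0,0,0,0,0,0,0]}}

```text
time: 36.95
eef_pos: [0.5992, -0.0081, 0.0579]
tcp_rot: [0.682, 0.731, 0.003, 0.004]
contact_force: [7.5, 2.4, 1.3]
opening: 0.134
finger_force: 20.8
```

>>> {"api": "arm_command", "payload": {"steps": [0,0,0.05,0,0,20,0,0,0,0,45,0,0,0,0,45,0,0,0,0,45,0,0,-0.8,0,45,0,0,-1,0,45,0,0,-1,0,45,0,0,-1,0]}}

```text
time: 37.62
eef_pos: [0.5957, -0.0079, 0.1507]
tcp_rot: [0.682, 0.731, -0.001, -0.002]
contact_force: [0.8, -0.1, -0.6]
opening: 0.447
finger_force: 0.0
```

>>> {"api": "arm_command", "payload": {"steps": [100,0,0,-1,0.98,100,0,0,-1,0.98,100,0,0,0,0.98,100,0,0,0,0.98,100,0,0,0,0.98,100,0,0,0,0.98,100,0,0,0,0.98,100,0,0,0,0.98]}}

```text
time: 38.28
eef_pos: [0.596, -0.008, 0.1998]
tcp_rot: [0.911, 0.413, -0.001, -0.001]
contact_force: [-0.2, -0.2, 0.3]
opening: 1.002
finger_force: 0.0
```

```bash
python3 - <<'E'
from h import *
plan([.5627,-.277,.18],.07,10)
E
```

```text
from [ 0.596  -0.008   0.1998] 0.852 rows 10
[-0.9, 0.61, 0.08, 0.78]
[-0.85, 0.68, 0.08, 0.78]
[-0.79, 0.74, 0.08, 0.78]
[-0.73, 0.8, 0.08, 0.78]
[-0.67, 0.85, 0.08, 0.78]
[-0.6, 0.9, 0.08, 0.78]
[-0.53, 0.95, 0.08, 0.78]
[-0.45, 0.99, 0.08, 0.78]
[-0.37, 1.02, 0.08, 0.78]
[-0.29, 1.04, 0.08, 0.78]
```

>>> {"api": "arm_command", "payload": {"steps": [100,-0.9,0.6,0,0.78,100,-0.85,0.7,0,0.78,100,-0.8,0.75,0,0.78,100,-0.75,0.8,0,0.78,100,-0.65,0.85,0,0.78,100,-0.6,0.9,0.1,0.78,100,-0.55,0.95,0.1,0.78,100,-0.45,1,0.1,0.78]}}

```text
time: 38.95
eef_pos: [0.5699, -0.2253, 0.1923]
tcp_rot: [0.993, 0.114, -0.001, -0.001]
contact_force: [0.1, -0.3, -0.9]
opening: 0.999
finger_force: 0.0
```

>>> {"api": "arm_command", "payload": {"steps": [100,-0.35,1,0.3,0.78,100,-0.3,1,0.3,0.78,100,0,0.2,0,0,100,0,0,0,0]}}

```text
time: 39.28
eef_pos: [0.564, -0.2828, 0.1769]
tcp_rot: [0.999, 0.037, -0.002, -0.001]
contact_force: [0.2, 0.4, -0.4]
opening: 1.003
finger_force: 0.0
```

```bash
python3 - <<'E'
from h import *
s=st(); print(s['eef_pos'],yawof(s))
im,m=cam('wrist'); save(im,'w9.png'); np.save('w9.npy',im)
import pickle; pickle.dump(m,open('w9.pkl','wb'))
E
```

```text
[ 0.56397922 -0.28275548  0.17688176] 0.07499322750872164
```

View pics/w9.png

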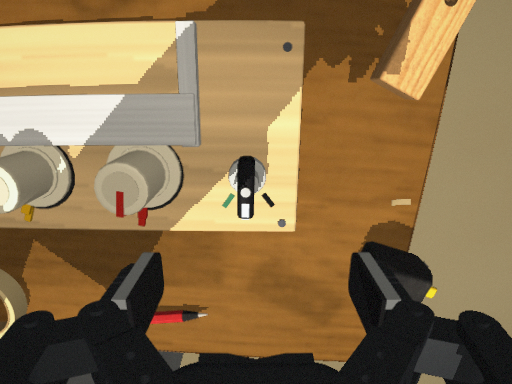

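```bash
python3 - <<'E'
from h import *
import pickle
im=np.load('w9.npy');m=pickle.load(open('w9.pkl','rb'))
a=ray(m,[[246,192]],.07)[0]; b=ray(m,[[246,216],[246,158]],.07); print(a,b)
d=b[1]-b[0]; print('bar dir',np.arctan2(d[1],d[0]))
plan([a[0],a[1],.045],.07)
E
```

```text
[ 0.56255481 -0.27561086  0.07      ] [[ 0.54176279 -0.27694923  0.07      ]
 [ 0.59036725 -0.27381153  0.07      ]]
bar dir 0.06446625861699455
from [ 0.5646 -0.2816  0.1776] 0.0764 rows 6
[-0.01, -0.04, 0.88, 0.01]
[-0.01, -0.04, 0.88, 0.01]
[-0.01, -0.04, 0.88, 0.01]
[-0.01, -0.04, 0.88, 0.01]
[-0.01, -0.04, 0.88, 0.01]
[-0.01, -0.04, 0.88, 0.01]
```

>>> {"api": "arm_command", "payload": {"steps": [60,0,-0.2,0.5,0,60,0,0,0.9,0,60,0,0,0.9,0,60,0,0,0.9,0,60,0,0,0.9,0,60,0,0,0.9,0,60,0,0,0.2,0,60,0,0,0,0]}}

```text
time: 40.0
eef_pos: [0.5636, -0.274, 0.0461]
tcp_rot: [0.999, 0.039, -0.002, -0.002]
contact_force: [-0.9, 0.6, -0.5]
opening: 0.599
finger_force: 0.0
```

>>> {"api": "arm_command", "payload": {"steps": [40,0,0,0,0,30,0,0,0,0,22,0,0,0,0,22,0,0,0,0,19,0,0,0,0,16,0,0,0,0,0,0,0,0,0,0,0,0,0,0]}}

```text
time: 40.67
eef_pos: [0.5658, -0.274, 0.0505]
tcp_rot: [0.999, 0.038, 0.0, -0.003]
contact_force: [-0.5, 10.8, 6.8]
opening: 0.16
finger_force: 21.1
```

>>> {"api": "arm_command", "payload": {"steps": [0,0,-0.1,0,0,0,0,0,0,-0.5,0,0,0,0,-0.8,0,0,0,0,-0.8,0,0,0,0,-0.8,0,0,0,0,-0.8,0,0,0,0,-0.8,0,0,0,0,-0.8]}}

```text
time: 41.33
eef_pos: [0.5652, -0.2722, 0.0505]
tcp_rot: [0.954, 0.3, 0.0, -0.002]
contact_force: [-2.1, 9.2, 8.7]
opening: 0.157
finger_force: 21.4
```

```bash
python3 - <<'E'
from h import *
s=st(); print(yawof(s),s['contact_force'],s['wrist_torque'])
E
```

```text
0.6097393472940611 [-2.11305398  9.16546711  8.73035792] [ 1.51075337  0.33111693 -0.11365949]
```

>>> {"api": "arm_command", "payload": {"steps": [0,0,0,0,-0.5,0,0,0,0,-0.5,0,0,0,0,-0.4,0,0,0,0,0,0,0,0,0,0]}}

```text
time: 41.75
eef_pos: [0.5649, -0.2719, 0.0505]
tcp_rot: [0.932, 0.364, 0.0, -0.003]
contact_force: [-2.7, 9.4, 8.2]
opening: 0.158
finger_force: 24.1
```

```bash
python3 - <<'E'
from h import *
s=st(); print(yawof(s),s['contact_force'],s['wrist_torque'],s['eef_pos'])
E
```

```text
0.744221263587289 [-2.67119706  9.37899716  8.18983672] [ 1.51262684  0.39455235 -0.44364317] [ 0.56494086 -0.27190567  0.05051186]
```

>>> {"api": "arm_command", "payload": {"steps": [0,0,0,0,-0.4,0,0,0,0,0,0,0,0,0,0]}}

```text
time: 42.0
eef_pos: [0.5651, -0.2718, 0.0506]
tcp_rot: [0.925, 0.381, 0.001, -0.003]
contact_force: [-2.0, 9.8, 8.8]
opening: 0.16
finger_force: 39.3
```

```bash
python3 - <<'E'
from h import *
s=st(); print(yawof(s),s['contact_force'],s['wrist_torque'],s['eef_pos'],s['opening'])
E
```

```text
0.781701761427132 [-1.99244191  9.77245345  8.79269633] [ 1.57738074  0.39655823 -0.79886661] [ 0.56509265 -0.27178337  0.05055861] 0.1600228211468104
```

>>> {"api": "arm_command", "payload": {"steps": [0,0,0,0,0.8,0,0,0,0,0.8,0,0,0,0,0.8,0,0,0,0,0.8,0,0,0,0,0.8,0,0,0,0,0.8,0,0,0,0,0.8,0,0,0,0,0.8]}}

```text
time: 42.67
eef_pos: [0.5658, -0.2737, 0.0505]
tcp_rot: [0.997, 0.071, 0.001, -0.0]
contact_force: [-0.3, 4.1, 4.1]
opening: 0.159
finger_force: 20.8
```

>>> {"api": "arm_command", "payload": {"steps": [0,0,0,0,0.8,0,0,0,0,0.8,0,0,0,0,0.8,0,0,0,0,0.8,0,0,0,0,0.8,0,0,0,0,0.8,0,0,0,0,0.8,0,0,0,0,0.4]}}

```text
time: 43.33
eef_pos: [0.5655, -0.2757, 0.0505]
tcp_rot: [0.974, -0.226, 0.001, 0.001]
contact_force: [0.1, -0.3, 3.7]
opening: 0.159
finger_force: 20.6
```

```bash
python3 - <<'E'
from h import *
s=st(); print(yawof(s),s['contact_force'],s['wrist_torque'],s['eef_pos'],s['opening'])
E
```

```text
-0.45598811255031546 [ 0.07871248 -0.34811081  3.68541315] [0.04799981 0.1305101  0.09837744] [ 0.56551578 -0.27570409  0.05053408] 0.15898370523114608
```

>>> {"api": "arm_command", "payload": {"steps": [0,0,0,0,0.6,0,0,0,0,0.3,0,0,0,0,0,0,0,0,0,0,10,0,0,0,0,20,0,0,0,0,30,0,0,0,0,60,0,0,0,0]}}

```text
time: 44.0
eef_pos: [0.5648, -0.274, 0.0484]
tcp_rot: [0.963, -0.268, -0.0, -0.0]
contact_force: [0.5, -0.4, -1.3]
opening: 0.427
finger_force: 0.0
```

>>> {"api": "arm_command", "payload": {"steps": [60,0,0,-0.5,0,60,0,0,-1,0,60,0,0,-1,0,60,0,0,-1,0,100,0,0,-1,0,100,0,0,-1,0,100,0,0,0,0,100,0,0,0,0]}}

```text
time: 44.67
eef_pos: [0.5659, -0.2747, 0.1889]
tcp_rot: [0.963, -0.268, 0.002, 0.001]
contact_force: [0.1, -0.2, -0.3]
opening: 0.998
finger_force: 0.0
```

```bash
python3 - <<'E'
from h import *
s=st(); print(s['eef_pos'],yawof(s),s['time'])
im,m=cam('wrist'); save(im,'w10.png'); np.save('w10.npy',im)
import pickle; pickle.dump(m,open('w10.pkl','wb'))
E
```

```text
[ 0.56587735 -0.27469635  0.18890371] -0.5427922161112335 44.6667
```

View pics/w10.png

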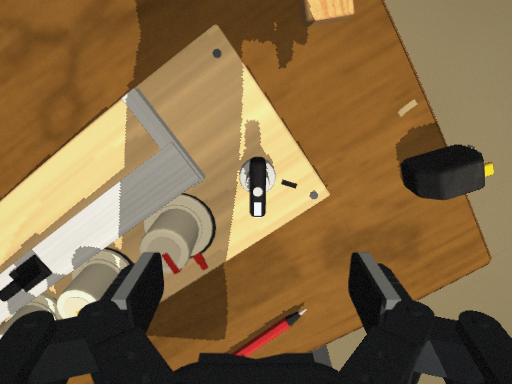

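```bash
python3 - <<'E'
from h import *
import pickle
im=np.load('w10.npy');m=pickle.load(open('w10.pkl','rb'))
k=(im[145:225,235:285].max(2)<50).astype(np.uint8)|(im[145:225,235:285].min(2)>215).astype(np.uint8); c=max(cv2.findContours(k,0,1)[0],key=cv2.contourArea)[:,0]+[235,145]
p=ray(m,c,.07)[:,:2]; b=cv2.boxPoints(cv2.minAreaRect((p*1000).astype(np.float32)));e=max([b[1]-b[0],b[2]-b[1]],key=lambda v:np.hypot(*v)); e*=np.sign(e[0])
bar=np.arctan2(e[1],e[0]); print('bar',bar,b.round(0).tolist())
ax=np.array([.5645,-.2745]); L=ray(m,[[288.5,184]],.017)[0,:2]-ax; bl=np.arctan2(-L[1],-L[0]); print('black dir',bl,np.hypot(*L),'knob est',-.65+bl-bar)
im9=np.load('w9.npy');m9=pickle.load(open('w9.pkl','rb'))
for uv in((228,200),(268,200)):
    L=ray(m9,[uv],.017)[0,:2]-ax; a=np.arctan2(-L[1],-L[0]); print('line',a,'knob if at',a-bar)
im2,m2=cam('wrist')
for n,g in dict(red=(.557,-.174)).items(): cap(im2,m2,n,g,.016)
E
```

```text
bar -0.5356844 [[541.0, -269.0], [585.0, -295.0], [591.0, -284.0], [548.0, -258.0]]
black dir 0.7173957484888598 0.03441830325097816 knob est 0.6030801552462145
line -0.5222328090116615 knob if at 0.013451597745693267
line 0.7214588039824015 knob if at 1.2571432107397562
red [ 0.5684 -0.1718] e 0.0123 tab deg 157.5 0.044 115
```

```bash
python3 - <<'E'
from h import *
a=cam('top')[0][150:245,200:370]; b=cam('scene')[0][150:260,190:340]
f=lambda c:cv2.resize(c,(600,300 if c is a else 400)[:1]+((335,) if c is a else (440,)),interpolation=2)
save(cv2.resize(np.vstack([cv2.resize(a,(640,300),interpolation=2),cv2.resize(b,(640,300),interpolation=2)]),(640,600)),'fin.png')
E
```

```text
(no output)
```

View pics/fin.png

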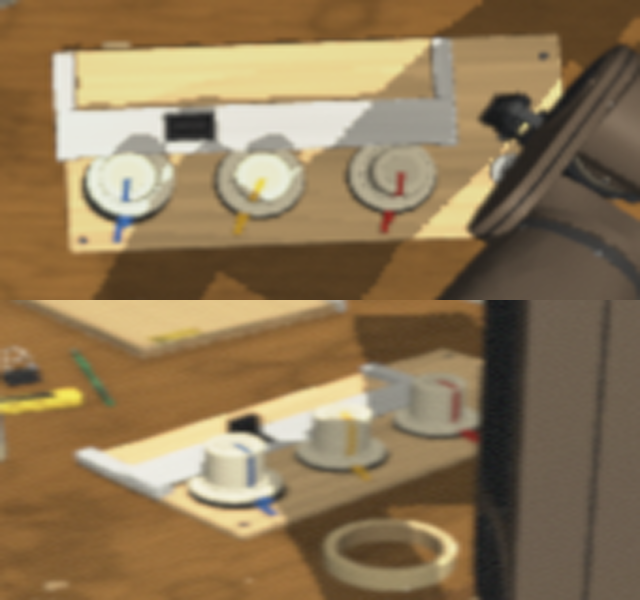

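All three caps are upright on their pads with tabs at the marks, the rail is home, and the knob is at the green line.

```bash
python3 -c "
from plant import ctrl
print(ctrl.sign_off())"
```

```text
the job is handed in; nothing more can be done
None
```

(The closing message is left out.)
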